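# Hazelnuts into the bowl, pestle at the ready

## Task

Get ready to crush the hazelnuts: lift the mug, tip it over the bowl until all four nuts have fallen into the bowl, then stand the empty mug upright on the worktop beside the bowl and let go of it. Then draw the wooden pestle out of its slanted stand, turn it upright with its head down, and finish while still holding it still in the gripper, raised over the middle of the bowl with its head clear above the rim. Leave the bowl where it is, and do not disturb the honey jar, the salt shaker, the lemon and the tomato.

Things in the scene. Friction and masses are not known exactly. Their poses are not given: they have to be found in the camera images.
- bowl: Wide round bowl, olive green outside and white inside, loose on the worktop: 170 mm across the rim, 87 mm high, wall about 6 mm near the rim, opening about 155 mm across at the rim and 85 mm at its floor, which is 11 mm up. Origin: centre of its underside; z up. Beyond it wall cabinets hang from 0.50 m above the worktop upward, their fronts 0.60 m ahead of the robot's base axis: keep the wrist and forearm clear of them.
- mug_center (a point): The mug, green above and white below, upright at the start with the nuts in it: straight body 78 mm in diameter and 101 mm high, hollow, about 65 mm across inside, floor 7 mm up; about 0.2 kg empty. This point lies on the body's axis, 50 mm above its underside. Own axes: z points up to the mouth, y points from the handle to the body (the handle is on the -y side). The handle faces the robot within about 35 degrees at the start.
- mug_handle (a point): A point in the outer, upright bar of the mug's loop handle, 67.5 mm from the body's axis (own -y) and 55 mm above the underside. The bar is 12 mm thick in own x and runs from 25 to 80 mm above the underside; there the handle's outer face is 76 mm from the axis at the farthest. Its upper arm joins the body 77 to 94 mm up, the lower 10 to 27 mm up; the arms widen to 28 mm at the body. Axes as for mug_center.
- nut1: A whole hazelnut, a brown ball of 22 mm diameter with a pale cap, 10 g; it rolls. Origin at its centre. All four are in the mug at the start.
- nut2: A whole hazelnut, a brown ball of 22 mm diameter with a pale cap, 10 g; it rolls. Origin at its centre. All four are in the mug at the start.
- nut3: A whole hazelnut, a brown ball of 22 mm diameter with a pale cap, 10 g; it rolls. Origin at its centre. All four are in the mug at the start.
- nut4: A whole hazelnut, a brown ball of 22 mm diameter with a pale cap, 10 g; it rolls. Origin at its centre. All four are in the mug at the start.
- stand: Fixed pestle stand: dark wooden foot plate 160 x 64 x 10 mm that carries a steel tube (49 mm outside, 41 mm inside, 95 mm long, inner floor 5 mm up its axis), leaning 45 degrees from upright towards own -x, the robot's side, on two steel legs. Origin: under the plate, on its long middle line, 35 mm to own -x of its middle; z up. The lower end of the tube's axis is at own (80, 0, 33) mm, the centre of its mouth at about (13, 0, 100) mm.
- pestle_center (a point): The wooden pestle, 184 mm long, 0.16 kg, loose, head down in the slanted tube of the stand at the start, so that about 90 mm of its handle sticks out. This point is on its axis, half-way along. Own z runs from the head to the end of the handle (so it points up and towards the robot at the start). Round about z: the head is 34 mm in diameter (the first 56 mm), the handle 23 mm from 72 to 172 mm from the head's end, then rounded off.
- pestle_head (a point): Centre of the flat end of the pestle's head, 92 mm from pestle_center along own -z. Axes as for pestle_center.
- pestle_grip (a point): A point on the axis of the pestle's handle, 148 mm from the head's end (56 mm from pestle_center along own +z, 36 mm short of the handle's end), a good place to hold it. Axes as for pestle_center.
- honey_jar: Bystander: honey jar with dark lid, 62 mm in diameter, 99 mm high, loose, on the worktop behind the bowl. Origin: centre of its underside.
- salt_shaker: Bystander: glass salt shaker, 44 mm in diameter, 90 mm high, loose, on the worktop behind the bowl. Origin: centre of its underside.
- lemon: Bystander: lemon, 77 x 51 x 52 mm, loose, on the worktop behind the bowl. Origin: centre of its underside.
- tomato: Bystander: tomato, 74 mm across, 69 mm high, loose, on the worktop behind the bowl. Origin: centre of its underside.
Mind the look-alikes: they are no part of the job. What is shaped like the part that bears mug_center but orange is not meant.

How it is judged:
On the way, in this order (a step that is already met when the one before it is completed fails the run):
1. the mug is tipped by more than 60 degrees over the bowl (angle between mug_center's own z axis and vertical above 1.05 rad and horizontal distance between mug_center and bowl below 0.16 m and height (world z) of mug_center above 0.09 m).
2. all four nuts lie in the bowl (horizontal distance between each of nut1, nut2, nut3, nut4 and bowl below 0.08 m and height (world z) of each of nut1, nut2, nut3, nut4 below 0.07 m and contact force between each of nut1, nut2, nut3, nut4 and mug below 0.02 N), for 0.2 s.
3. the mug stands upright on the worktop beside the bowl, let go, with the nuts in the bowl (all of step 2 and height (world z) of mug_center between 0.044 and 0.056 m and angle between mug_center's own z axis and vertical below 0.1 rad and horizontal distance between mug_center and bowl above 0.115 m and contact force between each of the fingers, the arm and mug below 0.05 N), for 0.2 s.
4. the pestle is out of the stand's tube, carried by the gripper alone (contact force between the fingers and pestle above 1 N and contact force between pestle and stand below 0.05 N and distance between pestle_head and stand above 0.12 m and height (world z) of pestle_head above 0.09 m), for 0.1 s.
At the end, for the whole second after the job is handed in: Pestle held still by the gripper alone, within 0.2 rad of upright, head down: its end 95 mm or more above the worktop, within 50 mm of the bowl's axis. All nuts in the bowl; bowl within 40 mm of its start; mug upright on the worktop (0.1 rad), axes of mug and bowl over 115 mm apart (all of step 2 and contact force between the fingers and pestle above 1 N and contact force between pestle and stand below 0.05 N and contact force between pestle and bowl below 0.05 N and contact force between pestle and mug below 0.05 N and angle between pestle_center's own z axis and vertical below 0.2 rad and height (world z) of pestle_head above 0.095 m and horizontal distance between pestle_head and bowl below 0.05 m and linear speed of pestle below 0.03 m/s and angular speed of pestle below 0.3 rad/s and distance of bowl from where it was at the start of the episode below 0.04 m and angle between each of bowl, mug_center's own z axis and vertical below 0.1 rad and height (world z) of mug_center between 0.044 and 0.056 m and horizontal distance between mug_center and bowl above 0.115 m); the arm keeps its last pose, push and grip.
It fails at once if the honey jar is pushed 30 mm or more (distance of honey_jar from where it was at the start of the episode above 0.03 m).
It fails at once if the salt shaker is pushed 30 mm or more (distance of salt_shaker from where it was at the start of the episode above 0.03 m).
It fails at once if the lemon is pushed 30 mm or more (distance of lemon from where it was at the start of the episode above 0.03 m).
It fails at once if the tomato is pushed 30 mm or more (distance of tomato from where it was at the start of the episode above 0.03 m).
It fails at once if the bowl is pushed more than 60 mm or tipped (distance of bowl from where it was at the start of the episode above 0.06 m or angle between bowl's own z axis and vertical above 0.5 rad).
It also fails if it takes over 72 s, if anything falls off the work surface, if the arm or the gripper's body presses on something with over 40 N, if the wrist force passes 120 N, or if a joint passes its speed limit or range.

## Robot

A 7-joint arm with a two-finger parallel gripper is mounted at the origin on a cart in front of the work surface, level with it; the furniture and walls round the work are solid. World frame = base frame: x ahead of the robot, y to its left, z up, the work surface at z = 0. Lengths are in m, angles in rad, forces in N, time in s.
With the tool pointing down it reaches from about 0.4 to 0.875 m from the base axis. Payload 19.3 kg.
Tool frame: the origin (TCP) lies where the fingers leave the gripper's body, on its centre line; the fingertips stand bot.tip_reach ahead of it and the grasp point (between the pads) lies 54 mm ahead of it (bot.tip_reach is the distance from the TCP to the fingertips, in m); z points along the fingers, y is the line along which they close (so a half turn about z gives the same grasp; the last joint's range is limited). The gripper opens to 85 mm and grips with 20 to 120 N. Pads are 22 mm wide; open, the fingers measure 114 mm over their backs; the gripper's body (76 mm by 85 mm) begins 54 mm behind the grasp point. The pads swing forward as they close: fully open they stand 13 mm farther back than shut.
Start: joints at [-1.343, 0.521, -0.036, 1.599, 0.021, 1.021, -0.113], TCP at [0.183, 0.597, 0.304] pointing down, gripper open.
Joint ranges: [-2.91, 2.91], [-0.3, 2.13], [-1.5, 1.42], [0.17, 2.43], [-1.26, 4.41], [0.16, 1.93], [-2.52, 2.52]. Speed limits (rad/s): [1.89, 1.89, 2.39, 2.39, 3.01, 3.01, 3.01].

## Interface

Orientations are given as [roll, pitch, yaw] about the fixed x, y, z axes, in that order (R = Rz(yaw) Ry(pitch) Rx(roll)).
In Python, from workcell import bot gives the robot as it stands. The module is installed in compiled form; this text tells all that it offers.
- The arm moves only by the shell command python3 -m jog 'ROWS' [FORCE]. ROWS is JSON, a list that holds one entry, the list of rows, each a list of 7 numbers: the shift along the tool's x, y, z in mm, then the turn, a rotation vector about the tool's x, y, z in rad, then the opening, from 0 (shut) to 1 (fully open). In form: [[[tx, ty, tz, wx, wy, wz, fingers], ...]]. A call has 1 to 5 rows; each row shifts and turns the commanded pose from where the row before left it, along the tool's axes as they then stand; what a row does not reach is not made up. A row lasts 1/10 s, in which the tool goes at most 50 mm and 8.59 degrees, less where a joint would pass 70% of its speed; a pose out of reach is approached as far as the arm can. A call is refused whole if a number of a shift passes 50 or a number of a turn 0.15, either way. A call with a gripper value outside its range is refused whole. The fingers move at their own pace and stop on an object; FORCE is the grip in N (left out, the last holds). Time passes only in rows, so rows that do not move let the fingers close. It gives the time, the measured TCP pose, the force, the opening and the grip force at its end, in the units of the state.
- bot.observe(): the state, without advancing time (a new reading comes with each control period).
- bot.grab_frame(name): name is "side" or "top" or "wrist"; returns a dict with "img" (420x560x3 uint8, red, green, blue), "intrinsics" (3x3 intrinsics, pixels), "R" (3x3) and "t" (3): a world point X has camera coordinates R X + t; the wrist camera has in their place "tool_from_camera" (4x4, takes a point from camera to tool coordinates, whose origin is the TCP and whose axes are the flange's). Camera axes: x right, y down, z forward; pixel columns grow to the right and rows downward; lengths in m; the calibration is good to about 2 mm. A picture is of the moment at which its call begins: read the wrist's pose just before it. There is no depth.
- bot.job_done(): hands the job in; it is judged then, once.
Trained networks look in a picture, given as the dict that the camera call returned (one of the last four; its "shot" number tells which), for a name from the list of things; names that differ only in an ending like _2 or _b are one class to them, and where a whole thing is asked for, a point or a joint stands for the part that bears it (a point fixed in the world has none). Each returns a list of dicts, best first, with "conf" (0 to 1); they miss things now and then, are a little off and sometimes report something else, mostly with a low value. They report only what shows in the picture. A call takes as long as a camera call. They do not tell look-alikes from the thing itself.
- bot.trace(query, picture): "region" (420x560 bool, what is visible of it).
- bot.spot_point(query, picture): "xyz" ([x, y, z] in m, in world coordinates, good to about 4 mm: a listed point, or the origin of a listed thing).
The state is a dict: "clock": time; "qpos": joint angles; "qd": joint speeds; "joint_efforts": joint torques, N m; "position": TCP position; "tool_rot": TCP orientation; "force": force on the tool from outside, world axes, zero at the start; "moment": the same for the moment, N m; "grip_width": finger opening in m; "finger_force": force on a finger pad.
Only numpy, scipy, OpenCV 4.12 (cv2) and the standard library are available. Lean on these libraries where they do the work, as an engineer would, in place of code of your own. Each camera call takes 0.05 s, during which the arm holds its last target. There are 200 camera calls.

## Working session

There is one attempt and no reset: what is moved stays moved. The work goes in short steps, Python scripts to look and compute and a shell command to move; the robot and the scene stay as the last step left them, time stands still between calls to the robot, and variables do not carry over. Pictures are saved under pics/ and viewed, at most 10 in all, crops included, and the job is handed in when it is done.

```bash
mkdir -p pics
cat > h.py <<'E'
import numpy as np, cv2
from workcell import bot
from scipy.spatial.transform import Rotation as Ro
def save(p,n): cv2.imwrite('pics/'+n,p['img'][:,:,::-1])
def px(p,X):
    c=p['R']@np.array(X)+p['t']; u=p['intrinsics']@c; return (u[:2]/u[2]).round().astype(int)
E
python3 - <<'E'
from h import *
o=bot.observe(); print({k:np.round(v,3) for k,v in o.items()}, bot.tip_reach)
a=bot.grab_frame('side'); b=bot.grab_frame('top')
cv2.imwrite('pics/a.png',np.vstack([a['img'],b['img']])[:,:,::-1][::1]) 
i=cv2.resize(np.hstack([a['img'],b['img']]),(800,300)); 
save(a,'side.png'); save(b,'top.png')
for q in ['bowl','mug_center','mug_handle','stand','pestle_center','pestle_head','pestle_grip','nut1','honey_jar','salt_shaker','lemon','tomato']:
  for n,p in (('side',a),('top',b)):
    for r in bot.spot_point(q,p)[:4]: print(q,n,np.round(r['xyz'],3),round(r['conf'],2),px(p,r['xyz']))
E
```

```text
{'clock': np.float64(0.0), 'qpos': array([-1.343,  0.522, -0.036,  1.6  ,  0.021,  1.021, -0.113]), 'qd': array([ 0.003,  0.002, -0.002, -0.001,  0.001, -0.001, -0.001]), 'joint_efforts': array([ 1.0000e-03, -9.2711e+01,  1.9800e+00, -3.6994e+01,  1.8000e-02,
        8.0000e-03, -0.0000e+00]), 'position': array([0.183, 0.597, 0.303]), 'tool_rot': array([-3.14 ,  0.   ,  2.844]), 'force': array([0.383, 0.524, 0.405]), 'moment': array([-0.002, -0.021, -0.055]), 'finger_force': np.float64(0.0), 'grip_width': np.float64(0.085)} 0.0726
bowl side [ 0.42  -0.014 -0.   ] 0.93 [319 237]
bowl top [ 0.423 -0.011 -0.   ] 0.81 [306 261]
bowl top [0.468 0.241 0.032] 0.43 [212 245]
mug_center side [0.456 0.406 0.048] 0.83 [277 294]
mug_center side [0.469 0.241 0.049] 0.69 [287 259]
mug_center top [0.453 0.403 0.049] 0.78 [150 252]
mug_center top [0.472 0.238 0.046] 0.67 [212 243]
mug_handle side [0.405 0.237 0.059] 0.79 [311 257]
mug_handle side [ 0.658 -0.004 -0.005] 0.31 [246 233]
mug_handle top [0.408 0.241 0.055] 0.82 [211 268]
mug_handle top [0.472 0.336 0.056] 0.67 [175 244]
stand side [ 0.48
[... 442 characters left out ...]
 247]
nut1 top [0.472 0.239 0.031] 0.49 [213 244]
nut1 top [0.459 0.244 0.02 ] 0.47 [212 249]
nut1 top [0.471 0.226 0.021] 0.41 [219 244]
honey_jar side [ 0.647 -0.084  0.004] 0.68 [256 221]
honey_jar top [ 0.65  -0.085  0.004] 0.56 [330 179]
salt_shaker side [ 0.677  0.112 -0.001] 0.83 [229 247]
salt_shaker side [0.406 0.237 0.056] 0.7 [311 258]
salt_shaker side [ 0.674 -0.217  0.001] 0.48 [258 207]
salt_shaker top [0.679 0.118 0.003] 0.62 [258 171]
salt_shaker top [0.47  0.244 0.032] 0.53 [211 245]
lemon side [ 0.658 -0.002 -0.001] 0.49 [246 232]
lemon top [ 0.657  0.005 -0.   ] 0.6 [298 177]
tomato side [ 0.673 -0.216  0.   ] 0.64 [259 208]
tomato top [ 0.671 -0.217  0.002] 0.63 [377 171]
```

Run:
```python
import cv2,numpy as np
a=cv2.imread('pics/side.png')[150:350,180:460]; b=cv2.imread('pics/top.png')[150:350,100:460]
a=cv2.resize(a,(800,571));cv2.imwrite('pics/s2.png',a)
cv2.imwrite('pics/t2.png',cv2.resize(b,(800,444),interpolation=cv2.INTER_CUBIC))
```

```text
(no output)
```

View pics/t2.png

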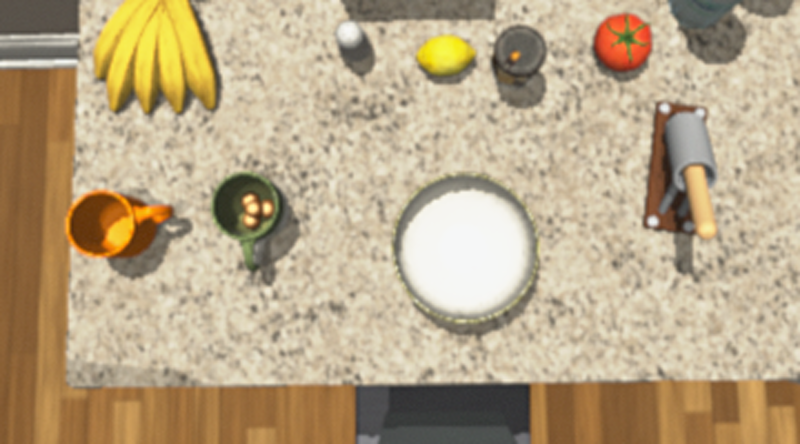

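View pics/s2.png

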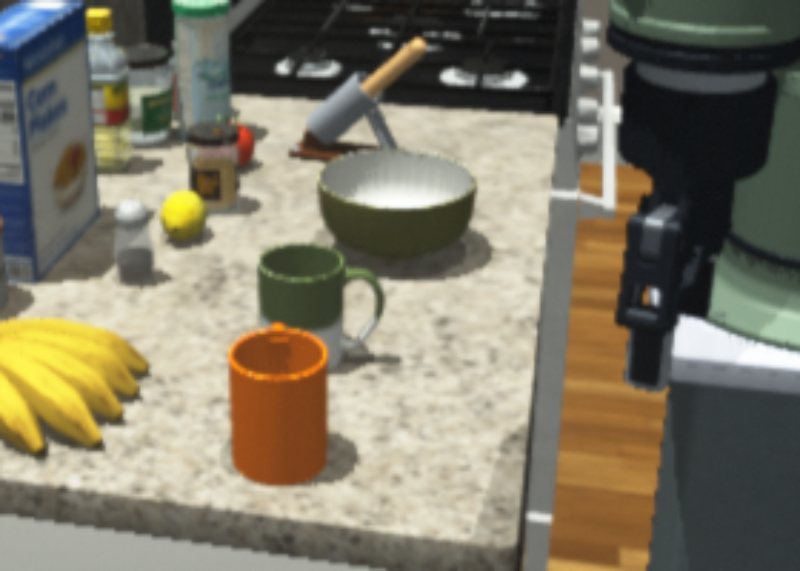

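The mug at top px (212,243), green with the four nuts visible inside (t2 crop at 250,207), is the one meant. The look-alike at px (150,252) is orange and empty. The bowl is at crop (465,250), and the pestle leans towards the robot at (690,190).

My first moves also gather joint data, so I can fit the arm's kinematics.

```bash
cat > log.py <<'E'
from h import *
o=bot.observe()
open('log.txt','a').write(' '.join(map(str,[*o['qpos'],*o['position'],*o['tool_rot']]))+'\n')
print(round(float(o['clock']),2),'q',np.round(o['qpos'],2),'p',np.round(o['position'],3),'rpy',np.round(o['tool_rot'],3),'F',np.round(o['force'],1),'g',round(float(o['grip_width']),4),round(float(o['finger_force']),1))
E
python3 log.py
python3 -m jog '[[[-30,-36,-9,0,0,0,1],[-30,-36,-9,0.1,0,0,1],[-30,-36,-9,0.1,0,0,1]]]'; python3 log.py
python3 -m jog '[[[-30,-30,-9,0,-0.14,0,1],[-30,-30,-9,0,-0.14,0,1],[-30,-30,-9,0,-0.14,0.1,1]]]'; python3 log.py
python3 -m jog '[[[0,0,0,0.1,-0.14,0,1],[0,0,0,0.1,-0.14,0,1],[0,0,0,0.1,-0.14,0,1]]]'; python3 log.py
```

```text
1.3 q [-1.34  0.52 -0.04  1.6   0.02  1.02 -0.11] p [0.183 0.597 0.304] rpy [-3.142 -0.     2.844] F [ 0.3 -0.6  0.2] g 0.0852 0.0
clock: 1.6
position: [0.2383, 0.4669, 0.3351]
tool_rot: [-2.938, -0.001, 2.844]
force: [0.7, -0.1, -0.3]
grip_width: 0.0857
finger_force: 0.0
1.6 q [-1.21  0.41 -0.01  1.71  0.02  1.22  0.05] p [0.238 0.467 0.335] rpy [-2.938e+00 -1.000e-03  2.844e+00] F [ 0.7 -0.1 -0.3] g 0.0857 0.0
clock: 1.9
position: [0.2964, 0.3656, 0.3914]
tool_rot: [-2.956, 0.416, 2.836]
force: [0.6, -0.0, 0.4]
grip_width: 0.0854
finger_force: 0.0
1.9 q [-1.32  0.24  0.1   1.87  0.42  1.25 -0.18] p [0.296 0.366 0.391] rpy [-2.956  0.416  2.836] F [ 0.6 -0.   0.4] g 0.0854 0.0
clock: 2.2
position: [0.2954, 0.3674, 0.3916]
tool_rot: [-2.604, 0.758, 2.991]
force: [0.8, 0.2, 0.1]
grip_width: 0.0853
finger_force: 0.0
2.2 q [-1.46  0.41  0.12  1.83  0.64  1.54 -0.37] p [0.295 0.367 0.392] rpy [-2.604  0.758  2.991] F [0.8 0.2 0.1] g 0.0853 0.0
```

```bash
cat > kin.py <<'E'
import numpy as np, itertools
from scipy.spatial.transform import Rotation as Ro
from scipy.optimize import least_squares
def fk(q,s,p):
    d,a,b,c,o1,o7,e1,e2,w=p[:9]
    rz=lambda t:Ro.from_rotvec([0,0,t]); ry=lambda t:Ro.from_rotvec([0,t,0])
    R=rz(s[0]*q[0]+o1); x=np.array([0,0,d])
    R=R*ry(q[1])*rz(s[1]*q[2]); x=x+R.apply([e1,0,a])
    R=R*ry(q[3])*rz(s[2]*q[4]); x=x+R.apply([e2,0,b])
    R=R*ry(q[5]); x=x+R.apply([w,0,c]); R=R*rz(s[3]*q[6]+o7)
    return x,R
def data():
    L=np.loadtxt('log.txt'); return [(l[:7],l[7:10],Ro.from_euler('xyz',l[10:])) for l in L]
def res(p,s,D):
    r=[]
    for q,x,R in D:
        X,Q=fk(q,s,p); r+=[*(X-x)*3,*(R.inv()*Q).as_rotvec()]
    return r+list(1e-3*np.array(p[6:9]))
if __name__=='__main__':
    D=data(); out=[]
    for s in itertools.product([1,-1],repeat=4):
        for o7 in (0,1.57,3.1,-1.57):
          o1=1.274-s[0]*-1.343
          f=least_squares(res,[.3,.4,.4,.2,o1,o7,0,0,0],args=(s,D)); out.append((f.cost,s,f.x))
    out.sort(key=lambda t:t[0])
    for o in out[:5]: print(o[0],o[1],np.round(o[2],4))
    np.savez('kin.npz',s=out[0][1],p=out[0][2])
E
python3 kin.py
```

```text
0.004633541546806695 (-1, -1, -1, -1) [ 0.3829  0.5229  0.5061  0.217  -0.0883  1.4935 -0.0161  0.0699  0.0185]
0.004633541546806707 (-1, -1, -1, -1) [ 0.3829  0.5229  0.5061  0.217  -0.0883  1.4935 -0.0161  0.0699  0.0185]
0.004633541546806728 (-1, -1, -1, -1) [ 0.3829  0.5229  0.5061  0.217  -0.0883  1.4935 -0.0161  0.0699  0.0185]
0.004633541546811453 (-1, -1, -1, -1) [ 0.3829  0.5229  0.5061  0.217  -0.0883  1.4935 -0.0161  0.0699  0.0185]
0.04851886424764407 (-1, 1, -1, -1) [ 0.4903  0.622   0.5927  0.2883 -0.0591  1.5907 -0.1004  0.2053 -0.0098]
```

```bash
cat > ik.py <<'E'
from kin import *
K=np.load('kin.npz'); S=K['s']; P=K['p']
LO=np.array([-2.91,-.3,-1.5,.17,-1.26,.16,-2.52])+.03; HI=np.array([2.91,2.13,1.42,2.43,4.41,1.93,2.52])-.03
def ik(x,R,q0=None,n=12,seed=0):
    rng=np.random.default_rng(seed); sol=[]
    for i in range(n if q0 is None else 1):
        g=rng.uniform(LO,HI) if q0 is None else np.clip(q0,LO+1e-3,HI-1e-3)
        def f(q):
            X,Q=fk(q,S,P); r=[*(X-x)*5,*(R.inv()*Q).as_rotvec()]
            return r+([] if q0 is None else list(.003*(q-q0)))
        z=least_squares(f,g,bounds=(LO,HI),max_nfev=60)
        r=f(z.x)[:6]
        if np.linalg.norm(r)<.02: sol.append(z.x)
    return sol
def toolR(p,psi,flip=0):
    z=np.array([np.cos(p)*np.cos(psi),np.cos(p)*np.sin(psi),-np.sin(p)])
    y=np.cross([0,0,1],z); y/=np.linalg.norm(y); y*=(-1)**flip
    return Ro.from_matrix(np.c_[np.cross(y,z),y,z])
E
cat > s.py <<'E'
from ik import *
h=np.array([.4065,.239,.058])
for p in (0,.35,.7):
  for psi in (-.3,0,.3):
    for fl in (0,1):
      R=toolR(p,psi,fl); x=h-R.apply([0,0,.054])
      for q in ik(x,R,n=8)[:2]:
        # elbow height
        print(p,psi,fl,np.round(q,2))
E
time python3 s.py
```

```text
0 -0.3 0 [-1.08  1.33 -0.29  2.15  1.69  1.9  -1.93]
0 -0.3 0 [-1.91  1.52  0.4   2.07  1.18  1.02 -1.87]
0 -0.3 1 [-1.61  1.38  0.15  2.11  1.41  1.36  1.17]
0 -0.3 1 [-1.57  1.37  0.12  2.11  1.43  1.4   1.17]
0 0 0 [-1.23  1.4  -0.1   2.29  1.88  1.86 -2.13]
0 0 0 [-1.88  1.6   0.31  2.27  1.6   1.19 -2.34]
0 0 1 [-1.19  1.4  -0.13  2.3   1.9   1.9   1.03]
0 0 1 [-1.8   1.56  0.27  2.27  1.63  1.28  0.82]
0 0.3 0 [ 0.51  2.07 -0.51  2.39  4.21  1.9  -0.25]
0 0.3 0 [-1.49  1.59  0.18  2.39  2.02  1.8  -2.47]
0 0.3 1 [-2.1   1.9   0.4   2.37  1.81  1.16  0.34]
0 0.3 1 [-1.77  1.71  0.3   2.38  1.9   1.52  0.51]
0.35 -0.3 0 [-0.83  1.16 -0.52  2.29  1.83  1.74 -1.76]
0.35 -0.3 0 [-2.22  1.65  0.9   2.1   0.25  0.24 -0.86]
0.35 -0.3 1 [-2.32  1.82  1.26  2.21 -1.18  0.37 -2.48]
0.35 -0.3 1 [-2.33  1.83  1.27  2.22 -1.23  0.38 -2.44]
0.7 -0.3 0 [-0.81  0.91 -0.47  2.36  1.8   1.25 -1.63]
0.7 -0.3 0 [-2.05  1.44  1.29  2.4   4.33  0.43  1.81]
0.7 -0.3 1 [-1.44  0.93  0.17  2.36  1.75  0.75  1.27]
real	0m7.291s
user	0m7.674s
sys	0m0.084s
```

```bash
cat > s2.py <<'E'
from ik import *
h=np.array([.4065,.239,.058]); bowl=np.array([.42,-.012,0])
res=[]
def axisdist(q): 
    return 0
for p in (.1,.2,.3,.45):
  for psi in (-.4,-.2,0,.15):
    for fl in (0,1):
      R=toolR(p,psi,fl); x=h-R.apply([0,0,.054])
      for q in ik(x,R,n=10):
        # mug in tool
        M=R.inv()   # mug frame = world-aligned at grasp
        for e in (0,.25):
          for psi2 in (-.4,-.1,.2,.5):
           for phi in (2.1,-2.1):
            R2=toolR(e,psi2,fl); 
            Rp=R2*Ro.from_rotvec([0,0,phi])
            zm=(Rp*M).apply([0,0,1])
            if zm[2]>-.25: continue
            hz=zm[:2]/np.linalg.norm(zm[:2])
            mc=np.array([bowl[0],bowl[1],.185])-np.array([*(hz*.045),0])
            off=(Rp*M).apply([-.0635,0,.008])
            xp=mc+off-Rp.apply([0,0,.054])
            if xp[2]<.13 : continue
            # path: lift, move+reorient, roll
            qs=[q]; ok=True; 
            pts=[(x+np.array([0,0,.16*t]),R) for t in (.33,.67,1)]
            dR=(R.inv()*R2).as_rotvec()
            x1=x+np.array([0,0,.16])
            pts+=[(x1+(xp-x1)*t,R*Ro.from_rotvec(dR*t)) for t in np.linspace(.25,1,4)]
            pts+=[(xp,R2*Ro.from_rotvec([0,0,phi*t])) for t in np.linspace(.25,1,4)]
            mj=0
            for X,Q in pts:
                r=ik(X,Q,qs[-1])
                if not r: ok=False;break
                mj=max(mj,np.abs(r[0]-qs[-1]).max()); qs.append(r[0])
            if ok: res.append((mj,p,psi,fl,e,psi2,phi,np.round(zm,2),np.round(xp,3),np.round(q,2),np.round(qs[7],2),np.round(qs[-1],2)))
res.sort(key=lambda t:t[0]); print(len(res))
seen=set()
for r in res:
    k=r[1:4]
    if k in seen: continue
    seen.add(k); print(*r)
E
time timeout 500 python3 s2.py
```

```text
33
0.24810888557954475 0.1 -0.4 0 0 -0.4 2.1 [-0.43 -0.75 -0.5 ] [0.342 0.081 0.163] [-2.23  1.75  0.81  1.98  0.4   0.57 -1.14] [-2.39  1.98  0.76  2.34  0.28  0.22 -1.24] [-2.43  2.02  1.05  2.38 -0.71  0.24 -2.14]
0.24811399329001405 0.2 -0.4 0 0 -0.4 2.1 [-0.51 -0.7  -0.49] [0.349 0.083 0.166] [-2.23  1.71  0.86  2.01  0.3   0.46 -0.99] [-2.37  1.99  0.82  2.33  0.16  0.21 -1.08] [-2.4   2.03  1.1   2.39 -0.83  0.23 -1.99]
0.24909600750724148 0.3 -0.4 0 0 -0.4 2.1 [-0.59 -0.64 -0.48] [0.355 0.084 0.169] [-2.17  1.61  0.85  2.04  0.37  0.4  -1.  ] [-2.35  2.    0.83  2.33  0.21  0.19 -1.12] [-2.37  2.01  1.11  2.38 -0.78  0.21 -2.02]
0.24965352210532554 0.1 -0.2 1 0 -0.4 2.1 [-0.43 -0.75 -0.5 ] [0.337 0.077 0.173] [-2.28  1.79  0.65  2.14  1.01  0.48  1.29] [-2.38  1.95  0.65  2.4   0.68  0.23  1.43] [-2.41  1.98  0.95  2.36 -0.31  0.21  0.54]
0.4100946069882764 0.1 -0.2 0 0 -0.4 2.1 [-0.43 -0.75 -0.5 ] [0.337 0.077 0.173] [-2.03  1.57  0.46  2.19  1.34  0.81 -2.06] [-2.38  1.95  0.65  2.4   0.68  0.23 -1.71] [-2.41  1.99  0.98  2.37 -0.4   0.21 -2.49]
0.49884478120881637 0.2 -0.4
[... 807 characters left out ...]
.38  0.2  -2.49]
0.8376548977024539 0.45 -0.4 1 0 -0.4 2.1 [-0.7  -0.55 -0.45] [0.365 0.085 0.173] [-1.39  1.05  0.02  2.24  1.52  1.09  1.34] [-2.32  2.    0.67  2.4   0.96  0.19  1.15] [-2.32  2.    0.67  2.4   0.96  0.19 -0.95]
0.9049146618631537 0.2 -0.2 1 0 -0.4 2.1 [-0.51 -0.7  -0.49] [0.343 0.079 0.176] [-1.69  1.32  0.22  2.27  1.59  1.13  1.05] [-2.37  1.96  0.67  2.4   0.7   0.21  1.43] [-2.39  1.98  0.97  2.36 -0.29  0.2   0.54]
1.0218769384976052 0.45 -0.4 0 0 -0.4 2.1 [-0.7  -0.55 -0.45] [0.365 0.085 0.173] [-1.68  1.14  0.31  2.22  1.4   0.8  -1.81] [-2.32  2.    0.67  2.4   0.96  0.19 -1.99] [-2.33  2.01  1.17  2.4  -0.96  0.19 -1.79]
real	0m59.017s
user	0m59.387s
sys	0m0.071s
```

```bash
sed -e 's/for p in (.1,.2,.3,.45)/for p in (.2,.35)/; s/for psi in (-.4,-.2,0,.15)/for psi in (-.4,-.2)/; s/for e in (0,.25)/for e in (0,.3)/; s/for psi2 in .*:/for psi2 in (-1.6,-1.3,-1,-.7):/; s/n=10/n=6/' -e 's/if ok: res.append((mj,/mg=min(np.minimum(q-LO,HI-q).min() for q in qs)\n            if ok: res.append((-mg,mj,/; s/r\[1:4\]/(r[2:5],r[7])/' s2.py > s3.py; time timeout 560 python3 s3.py
```

```text
127
-0.22893656330313927 0.42559632539237907 0.2 -0.4 0 0 -1.6 -2.1 [ 0.85  0.17 -0.49] [0.388 0.092 0.208] [-2.23  1.71  0.86  2.01  0.3   0.46 -0.99] [-1.58  1.43  1.    1.86  0.15  1.31 -0.68] [-1.22  1.08  0.47  1.89  0.58  1.51  0.91]
-0.1486572516248637 0.41711065008224035 0.35 -0.4 0 0 -1.6 -2.1 [ 0.82  0.32 -0.47] [0.383 0.083 0.213] [-2.18  1.61  0.92  2.05  0.16  0.34 -0.75] [-1.61  1.48  1.07  1.89  0.09  1.29 -0.61] [-1.27  1.1   0.53  1.91  0.55  1.47  0.95]
-0.1056582750602848 0.4492949876940109 0.2 -0.4 1 0 -1.6 2.1 [-0.84  0.22 -0.49] [0.483 0.089 0.166] [-1.54  1.23  0.12  2.14  1.39  1.22  1.29] [-0.97  1.14  0.31  1.71  0.75  1.6   1.91] [-1.32  1.4   0.84  1.67  0.34  1.36  0.2 ]
-0.08269990728542576 0.45818500136899254 0.35 -0.4 1 0 -1.6 2.1 [-0.8   0.37 -0.47] [0.487 0.08  0.17 ] [-1.41  1.11  0.02  2.21  1.49  1.18  1.31] [-0.91  1.12  0.25  1.72  0.8   1.63  1.88] [-1.26  1.34  0.76  1.68  0.43  1.38  0.13]
-0.057807885334126397 0.29973964934986985 0.2 -0.4 0 0 -0.7 2.1 [-0.7  -0.52 -0.49] [0.38  0.1   0.166] [-2.23  1.71  0.86  2.01  0.3   0.46 -0.99] [-2.07 
[... 370 characters left out ...]
 0 -1.6 2.1 [-0.84  0.22 -0.49] [0.477 0.093 0.176] [-0.89  1.26 -0.44  2.29  1.9   1.89 -1.84] [-1.27  1.3   0.72  1.69  0.45  1.41 -0.94] [-1.53  1.73  1.27  1.67 -0.12  1.32 -2.47]
-8.326672684688674e-17 1.1060676343407432 0.2 -0.2 0 0 -1.6 -2.1 [ 0.85  0.17 -0.49] [0.382 0.095 0.198] [-0.89  1.26 -0.44  2.29  1.9   1.89 -1.84] [-1.42  1.24  0.72  1.87  0.38  1.39 -0.99] [-1.03  1.02  0.21  1.91  0.7   1.63  0.73]
-2.7755575615628914e-17 0.9049146618631537 0.2 -0.2 1 0 -1.6 2.1 [-0.84  0.22 -0.49] [0.477 0.093 0.176] [-1.69  1.32  0.22  2.27  1.59  1.13  1.05] [-1.27  1.3   0.72  1.69  0.45  1.41  2.2 ] [-1.53  1.73  1.27  1.67 -0.12  1.32  0.67]
real	0m22.709s
user	0m23.167s
sys	0m0.090s
```

```bash
python3 kin.py | head -1
cat > plan.py <<'E'
from h import *
import json
from ik import ik,toolR,LO,HI
def plan(x,R,g,n=None,v=40,w=.13,o=None,chk=True):
    """suggest rounded rows from the present (or given) pose to x,R"""
    if o is None: o=bot.observe(); X=np.array(o['position']);Q=Ro.from_euler('xyz',o['tool_rot']); q=np.array(o['qpos'])
    else: X,Q,q=o
    D=np.linalg.norm(x-X)*1e3; a=(Q.inv()*R).magnitude()
    n=n or int(max(np.ceil(D/v),np.ceil(a/w),1)); rows=[]; mg=9
    for i in range(n):
        k=n-i
        t=Q.inv().apply((x-X)/k)*1e3; r=(Q.inv()*R).as_rotvec()/k
        t=np.round(t); r=np.round(r,3 if k<3 else 2); rows.append([*[int(v) for v in t],*[float(v) for v in r],g])
        X=X+Q.apply(t/1e3); Q=Q*Ro.from_rotvec(r)
        if chk and q is not None:
            s=ik(X,Q,q); 
            if s: mg=min(mg,np.minimum(s[0]-LO,HI-s[0]).min()); dq=np.abs(s[0]-q).max(); q=s[0]
            else: print('IK fail at',i); chk=False
    for i in range(0,n,5): print(json.dumps([rows[i:i+5]],separators=(',',':')))
    print('end',X.round(3),Q.as_euler('xyz').round(3),'q',None if q is None else np.round(q,2),'mg',round(mg,2))
    return X,Q,q
E
python3 - <<'E'
from plan import *
h=np.array([.4065,.239,.055])
R=toolR(.3,-.2,0)
pre=h-R.apply([0,0,.054+.09])
s=plan(pre+[0,0,.17],R,1)
s=plan(pre,R,1,o=s)
s=plan(h-R.apply([0,0,.054]),R,1,o=s)
E
```

```text
0.004633541546806695 (-1, -1, -1, -1) [ 0.3829  0.5229  0.5061  0.217  -0.0883  1.4935 -0.0161  0.0699  0.0185]
[[[15,-8,21,-0.08,-0.08,0.03,1],[17,-10,19,-0.08,-0.08,0.03,1],[18,-11,17,-0.08,-0.08,0.03,1],[18,-13,14,-0.08,-0.08,0.02,1],[19,-15,12,-0.083,-0.085,0.026,1]]]
[[[20,-16,8,-0.083,-0.085,0.026,1]]]
end [0.271 0.267 0.268] [-3.14   1.271  2.943] q [-2.4   1.01  0.83  2.4   1.    0.63 -1.35] mg 0.0
[[[32,0,10,-0.0,0.0,0.0,1],[33,0,10,-0.0,0.0,0.0,1],[32,0,10,-0.0,0.0,0.0,1],[33,0,10,-0.0,0.0,0.0,1],[32,0,11,-0.0,0.0,0.001,1]]]
end [0.272 0.266 0.098] [3.14  1.271 2.94 ] q [-2.36  1.48  0.61  2.25  0.93  0.47 -1.66] mg 0.02
[[[0,0,30,-0.0,0.0,-0.0,1],[0,0,30,-0.0,0.0,-0.0,1],[0,0,30,-0.0,0.0,-0.0,1]]]
end [0.357 0.249 0.071] [3.14  1.271 2.94 ] q [-2.16  1.61  0.61  2.3   1.58  0.42 -2.31] mg 0.05
```

```bash
python3 -m jog '[[[15,-8,21,-0.08,-0.08,0.03,1],[17,-10,19,-0.08,-0.08,0.03,1],[18,-11,17,-0.08,-0.08,0.03,1]]]' >/dev/null; python3 log.py;  python3 -m jog '[[[18,-13,14,-0.08,-0.08,0.02,1],[10,-8,6,-0.083,-0.085,0.026,1],[10,-8,4,-0.083,-0.085,0.026,1],[0,0,0,0,0,0,1]]]' >/dev/null; python3 log.py; python3 kin.py | head -1
python3 - <<'E'
from plan import *
h=np.array([.4065,.239,.055])
R=toolR(.3,-.3,0)
pre=h-R.apply([0,0,.054+.07])
s=plan(pre+[0,0,.1],R,1)
s=plan(pre,R,1,o=s)
s=plan(h-R.apply([0,0,.054]),R,1,o=s)
E
```

```text
2.5 q [-1.59  0.39  0.11  2.2   0.93  1.29 -0.83] p [0.283 0.316 0.327] rpy [-2.832  1.01   3.015] F [ 1.   1.  -0.9] g 0.0854 0.0
2.9 q [-1.55  0.49 -0.06  2.4   1.18  1.34 -1.26] p [0.276 0.287 0.29 ] rpy [-2.918  1.209  3.09 ] F [ 1.  -0.6  0.9] g 0.0852 0.0
0.013475874320710932 (-1, -1, -1, -1) [ 0.3413  0.5486  0.4263  0.2158 -0.073   1.5179  0.017   0.0816 -0.019 ]
[[[29,0,18,0.0,-0.02,0.03,1],[29,-1,17,0.006,-0.016,0.028,1],[28,-2,16,0.005,-0.016,0.029,1]]]
end [0.293 0.274 0.192] [3.14  1.271 2.84 ] q [-2.24  1.44  0.98  2.4   1.1   0.19 -1.54] mg 0.0
[[[32,0,10,0.0,0.0,-0.0,1],[32,0,10,0.0,0.0,-0.0,1],[32,0,10,0.0,0.0,-0.0,1]]]
end [0.294 0.274 0.091] [3.14  1.271 2.84 ] q [-2.16  1.51  0.69  2.36  1.39  0.35 -2.04] mg 0.0
[[[0,0,35,0.0,0.0,-0.0,1],[0,0,35,0.0,0.0,-0.0,1]]]
end [0.357 0.254 0.071] [3.14  1.271 2.84 ] q [-1.9   1.46  0.6   2.39  1.77  0.58 -2.34] mg 0.01
```

```bash
python3 - <<'E'
s=open('kin.py').read()
s=s.replace("d,a,b,c,o1,o7,e1,e2,w=p[:9]","d,a,b,c,o1,o7,e1,e2,w,j2,j3,j4,j5,j6,f1,f2,f3,e0=p\n    q=np.array(q)+[0,j2,j3,j4,j5,j6,0]")
s=s.replace("x=np.array([0,0,d])","x=R.apply([e0,0,d])").replace("[e1,0,a]","[e1,f1,a]").replace("[e2,0,b]","[e2,f2,b]").replace("[w,0,c]","[w,f3,c]")
s=s.replace("1e-3*np.array(p[6:9])","3e-3*np.array(p[6:])").replace("o7,0,0,0]","o7]+[0]*12").replace("(0,1.57,3.1,-1.57)","(1.57,)").replace("itertools.product([1,-1],repeat=4)","[(-1,-1,-1,-1)]")
s=s.replace("print(o[0],o[1],np.round(o[2],4))","print(o[0],np.round(o[2],3)); print(np.abs(np.array(res(o[2],o[1],D))[:6*len(D)]).reshape(-1,6).max(0).round(4))")
open('kin.py','w').write(s)
E
python3 kin.py
```

```text
2.3557172631137228e-05 [ 3.300e-01  5.200e-01  4.230e-01  2.510e-01  3.000e-03  1.572e+00
 -1.000e-03  5.000e-03 -0.000e+00 -1.000e-03  2.000e-03  2.000e-03
 -1.000e-03 -1.000e-03 -5.900e-02 -0.000e+00 -0.000e+00  5.000e-03]
[0.001  0.004  0.0022 0.0004 0.0005 0.0004]
```

```bash
timeout 500 python3 s3.py
cat > s4.py <<'E'
from plan import *
h=np.array([.4065,.239,.055])
for p in (.2,.3,.4,.5):
  for psi in (-.5,-.3,-.1,.1):
    R=toolR(p,psi,0)
    best=[]
    for k in (.054,.124):
      S=ik(h-R.apply([0,0,k]),R,n=14)
      S=[(np.minimum(q-LO,HI-q)[:].min(),q) for q in S]
      best.append(max(S,key=lambda t:t[0]) if S else (None,None))
    print(p,psi,[(None if b[0] is None else (round(b[0],2),np.round(b[1],2).tolist())) for b in best])
E
python3 s4.py
```

```text
83
-0.05100859530581969 0.45723337327194646 0.2 -0.4 0 0 -1.6 -2.1 [ 0.85  0.17 -0.49] [0.388 0.092 0.208] [-1.76  1.35  0.43  2.22  1.28  0.83 -1.8 ] [-1.24  1.15  0.57  1.95  0.49  1.4  -1.07] [-0.88  0.98  0.06  1.96  0.7   1.69  0.7 ]
-0.04914585556155249 0.4359713539427337 0.2 -0.4 1 0 -1.6 2.1 [-0.84  0.22 -0.49] [0.483 0.089 0.166] [-1.57  1.24  0.21  2.22  1.36  1.09  1.31] [-0.99  1.19  0.41  1.74  0.66  1.52  2.02] [-1.28  1.52  0.96  1.73  0.2   1.24  0.39]
-0.04271068299543046 0.4544125913617866 0.35 -0.4 0 0 -1.6 -2.1 [ 0.82  0.32 -0.47] [0.383 0.083 0.213] [-1.79  1.29  0.53  2.27  1.35  0.62 -1.8 ] [-1.28  1.18  0.64  1.98  0.45  1.35 -1.02] [-0.92  0.98  0.13  1.98  0.69  1.64  0.73]
-0.04271068299543046 0.4039956998799359 0.35 -0.4 0 0.3 -1.6 2.1 [-0.8   0.49 -0.35] [0.485 0.075 0.204] [-1.79  1.29  0.53  2.27  1.35  0.62 -1.8 ] [-1.08  1.05  0.62  1.82  0.48  1.24 -0.9 ] [-1.32  1.46  1.18  1.82 -0.11  1.06 -2.4 ]
-0.040977272834156864 0.4231996140673273 0.35 -0.4 1 0 -1.6 2.1 [-0.8   0.37 -0.47] [0.487 0.08  0.17 ] [-1.64  1.18  0.34  2.27  1.41  0.85  1.33] [-1.04
[... 979 characters left out ...]
 -1.83])]
0.3 -0.1 [None, None]
0.3 0.1 [None, None]
0.4 -0.5 [(np.float64(0.18), [-1.69, 1.19, 0.46, 2.22, 1.21, 0.7, -1.63]), (np.float64(0.19), [-1.13, 0.98, -0.42, 2.21, 1.28, 1.5, -1.67])]
0.4 -0.3 [(np.float64(0.05), [-0.87, 1.1, -0.55, 2.35, 1.67, 1.68, -1.75]), (np.float64(0.04), [-1.64, 1.02, 0.13, 2.36, 1.38, 1.0, -1.79])]
0.4 -0.1 [None, None]
0.4 0.1 [None, None]
0.5 -0.5 [(np.float64(0.16), [-1.77, 1.22, 0.62, 2.24, 1.16, 0.45, -1.53]), (np.float64(0.17), [-2.17, 1.59, 1.12, 2.23, -0.81, 0.39, 0.36])]
0.5 -0.3 [(np.float64(0.03), [-1.65, 1.13, 0.41, 2.37, 1.7, 0.69, -1.97]), (np.float64(0.0), [-2.1, 1.32, 0.81, 2.4, 1.41, 0.19, -1.82])]
0.5 -0.1 [None, None]
0.5 0.1 [None, None]
```

Run:
```python
from plan import *
h=np.array([.4065,.239,.055])
R=toolR(.25,-.35,0)
pre=h-R.apply([0,0,.054+.07])
s=plan(pre+[0,0,.06],R,1)
s=plan(pre,R,1,o=s)
s=plan(h-R.apply([0,0,.054]),R,1,o=s)
```

```text
[[[32,2,17,0.02,-0.02,0.03,1],[33,2,16,0.01,-0.03,0.02,1],[33,1,15,0.015,-0.025,0.026,1],[33,1,14,0.016,-0.025,0.025,1]]]
end [0.294 0.281 0.146] [-3.14   1.321  2.793] q [-1.57  0.97  0.01  2.33  1.27  1.26 -1.73] mg 0.0
[[[29,0,8,-0.0,0.0,0.0,1],[29,0,7,-0.0,0.0,0.0,1]]]
end [0.294 0.281 0.086] [-3.14   1.321  2.793] q [-1.56  1.12 -0.    2.28  1.3   1.25 -1.83] mg 0.09
[[[0,0,35,-0.0,0.0,0.0,1],[0,0,35,-0.0,0.0,0.0,1]]]
end [0.357 0.257 0.069] [-3.14   1.321  2.793] q [-1.45  1.18  0.07  2.27  1.48  1.21 -1.88] mg 0.12
```

```bash
python3 -m jog '[[[32,2,17,0.02,-0.02,0.03,1],[33,2,16,0.01,-0.03,0.02,1],[33,1,15,0.015,-0.025,0.026,1],[33,1,14,0.016,-0.025,0.025,1]]]' >/dev/null; python3 log.py;  python3 -m jog '[[[29,0,8,0,0,0,1],[29,0,7,0,0,0,1],[0,0,0,0,0,0,1]]]' >/dev/null; python3 log.py
python3 - <<'E'
from plan import *
o=bot.observe(); X=np.array(o['position']);Q=Ro.from_euler('xyz',o['tool_rot'])
w=bot.grab_frame('wrist'); save(w,'w1.png')
T=w['tool_from_camera']
for n,p in (('w',w),('t',bot.grab_frame('top'))):
  for q in ('mug_handle','mug_center'):
    for r in bot.spot_point(q,p)[:2]:
      print(n,q,np.round(r['xyz'],4),round(r['conf'],2))
      c=np.linalg.inv(T)@np.r_[Q.inv().apply(r['xyz']-X),1]; u=w['intrinsics']@c[:3]; print((u[:2]/u[2]).round())
E
```

```text
3.3 q [-1.54  0.96 -0.02  2.34  1.27  1.29 -1.74] p [0.296 0.281 0.146] rpy [3.116 1.323 2.76 ] F [-0.2  1.  -0.5] g 0.0854 0.0
3.6 q [-1.54  1.11 -0.02  2.29  1.31  1.27 -1.83] p [0.296 0.281 0.085] rpy [3.136 1.323 2.781] F [0.3 0.7 0.6] g 0.0853 0.0
w mug_handle [0.4681 0.3362 0.058 ] 0.86
[434. 239.]
w mug_handle [0.4051 0.232  0.058 ] 0.85
[259. 244.]
t mug_handle [0.4058 0.2391 0.0544] 0.97
[270. 238.]
t mug_handle [0.4715 0.34   0.0551] 0.69
[440. 234.]
t mug_center [0.4556 0.4032 0.0515] 0.93
[565. 235.]
t mug_center [0.4691 0.24   0.0492] 0.75
[299. 222.]
```

View pics/w1.png

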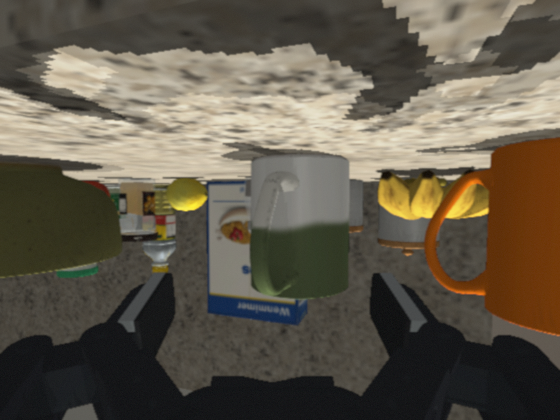

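The wrist picture is upside down. The green mug's handle bar is at px (268,235), about midway between the fingertips at columns 175 and 370, so I can advance.

```bash
python3 -m jog '[[[0,-2,34,0,0,0,1],[0,-2,35,0,0,0,1],[0,0,0,0,0,0,1]]]' >/dev/null; python3 log.py
python3 - <<'E'
from plan import *
R=toolR(.25,-.35,0); plan(np.array([.4055,.237,.055])-R.apply([0,0,.054]),R,1)
E
python3 -m jog '[[[0,0,0,0,0,0,0],[0,0,0,0,0,0,0],[0,0,0,0,0,0,0],[0,0,0,0,0,0,0],[0,0,0,0,0,0,0]]]' 80 | tail -3;python3 -m jog '[[[0,0,0,0,0,0,0],[0,0,0,0,0,0,0]]]' >/dev/null; python3 log.py
```

```text
4.2 q [-1.43  1.16  0.06  2.3   1.49  1.23 -1.9 ] p [0.359 0.252 0.071] rpy [3.128 1.324 2.772] F [ 0.2 -0.3  0.5] g 0.0855 0.0
[[[4,2,-3,-0.006,0.003,-0.005,1]]]
end [0.356 0.255 0.068] [-3.141  1.321  2.792] q [-1.43  1.18  0.05  2.28  1.48  1.23 -1.89] mg 0.12
force: [-3.4, 6.5, 10.7]
grip_width: 0.0131
finger_force: 65.5
4.9 q [-1.43  1.16  0.05  2.3   1.48  1.23 -1.9 ] p [0.356 0.255 0.071] rpy [3.125 1.323 2.774] F [-3.6  3.9  7.9] g 0.0122 77.8
```

```bash
python3 -m jog '[[[-20,0,-5,0,0,0,0],[-30,0,-8,0,0,0,0],[-30,0,-8,0,0,0,0]]]' >/dev/null; python3 log.py
python3 - <<'E'
from plan import *
o=bot.observe(); X=np.array(o['position']);Q=Ro.from_euler('xyz',o['tool_rot'])
t=bot.grab_frame('top'); s=bot.grab_frame('side'); 
for p in (t,s):
  for q in ('mug_handle','mug_center'):
    for r in bot.spot_point(q,p)[:2]: print(q,np.round(r['xyz'],4),round(r['conf'],2),Q.inv().apply(r['xyz']-X).round(3))
R2=toolR(0,-1.5,0)
a=plan(np.array([.385,.15,.225]),R2,0,v=30)
E
```

```text
5.2 q [-1.45  0.95  0.07  2.38  1.44  1.23 -1.75] p [0.355 0.254 0.153] rpy [3.135 1.321 2.783] F [ 0.4 -0.  -2.1] g 0.0109 78.8
mug_handle [0.4707 0.339  0.0539] 0.7 [0.077 0.119 0.101]
mug_handle [0.4068 0.2411 0.1384] 0.68 [0.001 0.006 0.055]
mug_center [0.4712 0.2274 0.1291] 0.72 [-0.006  0.015  0.12 ]
mug_center [0.452  0.4041 0.052 ] 0.68 [0.089 0.174 0.063]
mug_handle [0.4693 0.3378 0.0551] 0.83 [0.076 0.118 0.1  ]
mug_handle [0.4051 0.2334 0.1436] 0.75 [-0.004 -0.002  0.055]
mug_center [0.4561 0.4053 0.0456] 0.65 [0.094 0.177 0.068]
mug_center [0.4677 0.2259 0.1299] 0.61 [-0.006  0.012  0.117]
[[[-9,-9,4,0.11,-0.02,0.01,0],[-9,-8,6,0.11,-0.02,0.01,0],[-9,-7,6,0.12,-0.02,0.02,0],[-8,-6,8,0.11,-0.02,0.01,0],[-8,-6,8,0.12,-0.02,0.02,0]]]
[[[-8,-4,9,0.11,-0.02,0.02,0],[-8,-3,10,0.12,-0.03,0.01,0],[-8,-2,10,0.11,-0.02,0.02,0],[-8,0,11,0.116,-0.026,0.013,0],[-8,1,10,0.115,-0.025,0.013,0]]]
end [0.385 0.15  0.225] [-1.441  1.571 -2.941] q [-1.11  0.99  0.23  1.91  0.65  1.65 -1.27] mg 0.08
```

```bash
python3 -m jog '[[[-9,-9,4,0.11,-0.02,0.01,0],[-9,-8,6,0.11,-0.02,0.01,0],[-9,-7,6,0.12,-0.02,0.02,0],[-8,-6,8,0.11,-0.02,0.01,0],[-8,-6,8,0.12,-0.02,0.02,0]]]' >/dev/null; python3 log.py; python3 -m jog '[[[-8,-4,9,0.11,-0.02,0.02,0],[-8,-3,10,0.12,-0.03,0.01,0],[-8,-2,10,0.11,-0.02,0.02,0],[-8,0,11,0.116,-0.026,0.013,0],[-8,1,10,0.115,-0.025,0.013,0]]]' >/dev/null; python3 log.py
python3 - <<'E'
from plan import *
o=bot.observe(); X=np.array(o['position']);Q=Ro.from_euler('xyz',o['tool_rot'])
s=bot.grab_frame('side');t=bot.grab_frame('top')
for p in (t,s):
  for q in ('mug_handle','mug_center'):
    for r in bot.spot_point(q,p)[:2]: print(q,np.round(r['xyz'],4),round(r['conf'],2),Q.inv().apply(r['xyz']-X).round(3))
cv2.imwrite('pics/lift.png',cv2.resize(np.hstack([s['img'][120:330,180:460],t['img'][150:360,150:430]]),(800,300))[:,:,::-1])
E
```

```text
6.0 q [-1.32  0.94  0.16  2.14  0.95  1.37 -1.4 ] p [0.37  0.202 0.188] rpy [-2.854  1.432  2.497] F [-0.2  0.2 -2.1] g 0.0107 78.8
6.5 q [-1.14  0.99  0.28  1.93  0.64  1.63 -1.24] p [0.386 0.15  0.225] rpy [ 0.002  1.569 -1.502] F [-0.1  0.  -2. ] g 0.011 78.8
mug_handle [0.3897 0.0982 0.2242] 0.65 [0.001 0.001 0.052]
mug_handle [0.4736 0.3386 0.0542] 0.56 [ 0.17   0.1   -0.183]
mug_center [0.4071 0.0089 0.2015] 0.64 [0.023 0.012 0.142]
mug_center [0.4526 0.4043 0.0502] 0.59 [ 0.174  0.084 -0.25 ]
mug_handle [0.4691 0.3394 0.0534] 0.86 [ 0.171  0.096 -0.184]
mug_center [0.4045 0.0343 0.2272] 0.6 [-0.002  0.011  0.117]
mug_center [0.4557 0.4074 0.0441] 0.6 [ 0.18   0.087 -0.253]
```

View pics/lift.png

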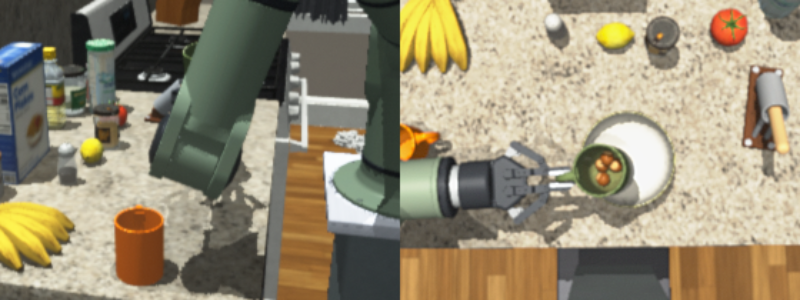

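The top view shows the green mug with its nuts at px (600,165), over the bowl's left edge. I'm shifting it over the bowl and tipping it towards +x.

```bash
python3 -m jog '[[[12,-12,13,0,0,-0.1,0],[12,-12,13,0,0,-0.14,0],[10,-10,13,0,0,-0.14,0],[0,0,0,0,0,-0.14,0],[0,0,0,0,0,-0.14,0]]]' >/dev/null; python3 log.py; python3 -m jog '[[[0,0,0,0,0,-0.14,0],[0,0,0,0,0,-0.14,0],[0,0,0,0,0,-0.14,0],[0,0,0,0,0,-0.14,0],[0,0,0,0,0,-0.12,0]]]' >/dev/null; python3 log.py;python3 -m jog '[[[0,0,0,0,0,-0.1,0],[0,0,0,0,0,-0.1,0],[0,0,0,0,0,-0.1,0],[0,0,0,0,0,-0.1,0],[0,0,0,0,0,-0.1,0]]]' >/dev/null; python3 log.py;python3 -m jog '[[[0,0,0,0,0,-0.1,0],[0,0,0,0,0,-0.1,0],[0,0,0,0,0,-0.1,0],[0,0,0,0,0,-0.1,0],[0,0,0,0,0,0,0]]]' >/dev/null; python3 log.py
python3 - <<'E'
from h import *
t=bot.grab_frame('top')
for r in bot.spot_point('nut1',t): print(np.round(r['xyz'],3),round(r['conf'],2))
for r in bot.spot_point('mug_center',t): print('m',np.round(r['xyz'],3),round(r['conf'],2))
cv2.imwrite('pics/pour.png',cv2.resize(t['img'][180:320,220:400],(720,560),interpolation=cv2.INTER_CUBIC)[:,:,::-1])
E
```

```text
7.3 q [-1.02  0.99  0.09  2.05  0.67  1.6  -0.78] p [0.351 0.109 0.195] rpy [-1.571  0.904 -3.068] F [-0.1  0.6 -2. ] g 0.0102 80.2
7.8 q [-0.89  0.98 -0.08  2.04  0.72  1.7  -0.19] p [0.351 0.109 0.195] rpy [-1.572  0.225 -3.068] F [-0.  -0.9 -1.7] g 0.0102 80.8
8.3 q [-0.8   0.99 -0.19  2.04  0.74  1.77  0.24] p [0.351 0.109 0.195] rpy [-1.572 -0.273 -3.067] F [-1.   0.3 -2.4] g 0.0102 81.0
8.8 q [-0.73  0.99 -0.28  2.03  0.76  1.83  0.59] p [0.351 0.109 0.195] rpy [-1.572 -0.671 -3.068] F [ 0.3 -0.3 -2. ] g 0.0101 80.4
[0.434 0.004 0.026] 0.42
[ 0.44  -0.011  0.022] 0.36
m [0.45  0.405 0.05 ] 0.8
m [ 0.363 -0.013  0.187] 0.63
```

View pics/pour.png

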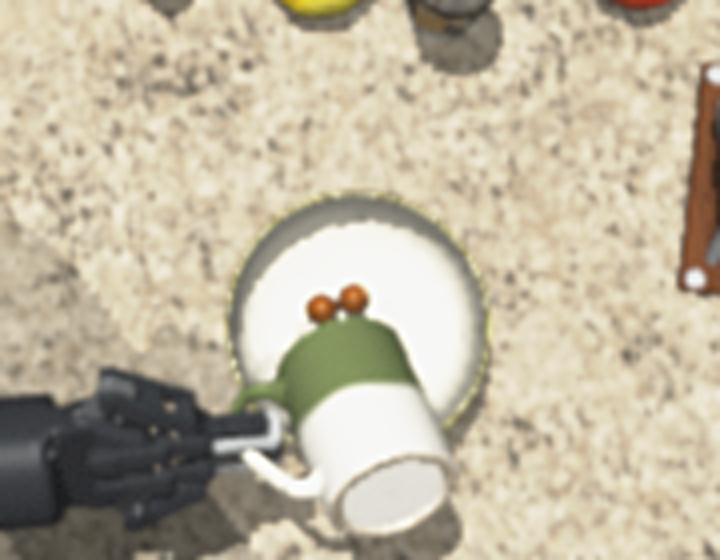

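Two nuts show in the bowl at (320,308) and (352,297). The other two may be hidden under the mug. I'll tip a bit further, then roll back and look.

```bash
python3 -m jog '[[[0,0,0,0,0,-0.1,0],[0,0,0,0,0,-0.1,0],[0,0,0,0,0,0,0],[0,0,0,0,0,0,0],[0,0,-10,0,0,0.14,0]]]' >/dev/null; python3 log.py; python3 -m jog '[[[0,0,-10,0,0,0.14,0],[0,0,-20,0,0,0.14,0],[0,0,-30,0,0,0.14,0],[0,0,-30,0,0,0.14,0],[0,0,-30,0,0,0.14,0]]]' >/dev/null; python3 log.py
python3 - <<'E'
from plan import *
t=bot.grab_frame('top')
for r in bot.spot_point('nut1',t): print(np.round(r['xyz'],3),round(r['conf'],2),px(t,r['xyz']))
cv2.imwrite('pics/pour2.png',cv2.resize(t['img'][180:320,220:400],(720,560),interpolation=cv2.INTER_CUBIC)[:,:,::-1])
R=toolR(.25,-.6,0)
s=plan(np.array([.36,.30,.15]),R,0,v=45)
s=plan(np.array([.36,.30,.075]),R,0,v=25,o=s)
E
```

```text
9.45 q [-0.74  1.   -0.29  2.02  0.75  1.84  0.65] p [0.35  0.118 0.195] rpy [-1.57  -0.725 -3.073] F [ 0.7  0.7 -2.8] g 0.01 80.2
9.95 q [-1.02  1.03 -0.1   1.79  0.6   1.89  0.13] p [0.342 0.239 0.195] rpy [-1.571 -0.019 -3.071] F [ 0.6 -0.7 -2.7] g 0.01 80.6
[ 0.439 -0.015  0.019] 0.62 [307 254]
[0.405 0.003 0.023] 0.56 [301 267]
[0.425 0.011 0.023] 0.52 [298 260]
[ 0.394 -0.017  0.018] 0.45 [309 271]
[[[-2,3,-4,-0.07,-0.04,0.1,0],[-2,4,-4,-0.07,-0.04,0.1,0],[-1,4,-4,-0.07,-0.04,0.1,0],[-1,5,-3,-0.06,-0.04,0.1,0],[-1,5,-3,-0.07,-0.04,0.11,0]]]
[[[0,5,-3,-0.06,-0.04,0.1,0],[0,5,-2,-0.07,-0.04,0.11,0],[1,6,-2,-0.07,-0.04,0.1,0],[1,6,-2,-0.06,-0.04,0.11,0],[2,5,-1,-0.07,-0.04,0.1,0]]]
[[[2,5,-1,-0.06,-0.04,0.11,0],[3,5,-1,-0.066,-0.045,0.104,0],[3,5,0,-0.066,-0.045,0.103,0]]]
end [0.36 0.3  0.15] [-3.14   1.32   2.543] q [-1.43  0.96  0.09  2.11  1.13  1.28 -1.47] mg 0.07
[[[18,0,5,-0.0,-0.0,0.0,0],[18,0,5,-0.0,-0.0,0.0,0],[18,0,4,-0.0,-0.0,0.0,0],[19,0,5,-0.0,-0.0,0.0,0]]]
end [0.36  0.3   0.075] [-3.14   1.32   2.543] q [-1.42  1.13  0.08  2.05  1.16  1.24 -1.57] mg 0.3
```

View pics/pour2.png

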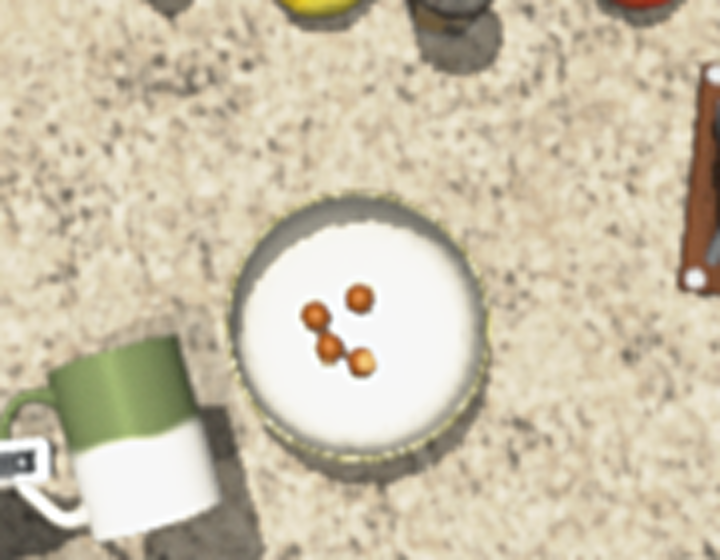

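All four nuts lie in the bowl, around (335,330) in the crop. Next I'll stand the mug upright to the bowl's left.

```bash
python3 -m jog '[[[-2,3,-4,-0.07,-0.04,0.1,0],[-2,4,-4,-0.07,-0.04,0.1,0],[-1,4,-4,-0.07,-0.04,0.1,0],[-1,5,-3,-0.06,-0.04,0.1,0],[-1,5,-3,-0.07,-0.04,0.11,0]]]' >/dev/null;  python3 -m jog '[[[0,5,-3,-0.06,-0.04,0.1,0],[0,5,-2,-0.07,-0.04,0.11,0],[1,6,-2,-0.07,-0.04,0.1,0],[1,6,-2,-0.06,-0.04,0.11,0],[2,5,-1,-0.07,-0.04,0.1,0]]]' >/dev/null; python3 -m jog '[[[2,5,-1,-0.06,-0.04,0.11,0],[3,5,-1,-0.066,-0.045,0.104,0],[3,5,0,-0.066,-0.045,0.103,0],[18,0,5,0,0,0,0],[18,0,5,0,0,0,0]]]' >/dev/null; python3 log.py
python3 -m jog '[[[12,0,3,0,0,0,0],[0,0,0,0,0,0,0]]]' >/dev/null; python3 log.py
python3 - <<'E'
from plan import *
o=bot.observe(); X=np.array(o['position']);Q=Ro.from_euler('xyz',o['tool_rot'])
s=bot.grab_frame('side'); t=bot.grab_frame('top')
for p in (s,t):
  for q in ('mug_handle','mug_center'):
    for r in bot.spot_point(q,p)[:2]: print(q,np.round(r['xyz'],4),round(r['conf'],2),Q.inv().apply(r['xyz']-X).round(3),px(p,r['xyz']))
cv2.imwrite('pics/place.png',cv2.resize(np.hstack([s['img'][200:340,220:400],t['img'][180:320,120:300]]),(800,311),interpolation=cv2.INTER_CUBIC)[:,:,::-1])
plan(X,toolR(.25,-.6,0),0)
E
```

```text
11.55 q [-1.43  1.03  0.1   2.11  1.14  1.24 -1.52] p [0.361 0.295 0.112] rpy [-3.119  1.315  2.56 ] F [ 0.4  0.7 -1.5] g 0.0102 79.4
11.75 q [-1.43  1.06  0.1   2.1   1.15  1.23 -1.53] p [0.361 0.295 0.1  ] rpy [-3.106  1.315  2.571] F [ 0.4 -0.5 -0.5] g 0.0098 79.4
mug_handle [0.4054 0.2663 0.0878] 0.77 [-0.002  0.002  0.054] [309 252]
mug_handle [0.4656 0.3383 0.0524] 0.77 [0.029 0.096 0.071] [279 276]
mug_center [0.4581 0.2313 0.0723] 0.89 [-0.003  0.003  0.119] [291 250]
mug_center [0.455  0.4058 0.0458] 0.78 [0.047 0.145 0.027] [277 294]
mug_handle [0.4035 0.2674 0.0841] 0.98 [0.002 0.002 0.053] [198 269]
mug_handle [0.4662 0.3398 0.051 ] 0.68 [0.031 0.097 0.071] [174 246]
mug_center [0.453  0.4029 0.0496] 0.93 [0.043 0.142 0.026] [150 252]
mug_center [0.4598 0.2311 0.0709] 0.59 [-0.002  0.004  0.121] [213 247]
[[[2,0,0,-0.007,-0.006,0.006,0]]]
end [0.36  0.296 0.099] [-3.141  1.32   2.542] q [-1.43  1.08  0.1   2.08  1.15  1.23 -1.55] mg 0.32
```

View pics/place.png

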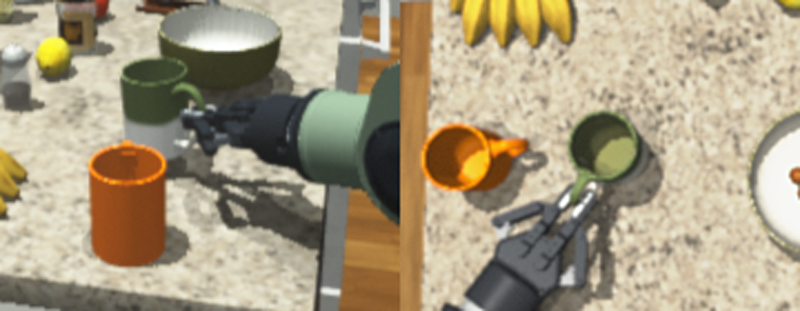

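The green mug hangs about 20 mm above the worktop, empty and nearly upright. I'm lowering it gently.

```bash
python3 -m jog '[[[8,0,2,-0.007,0,0.006,0],[4,0,1,0,0,0,0],[0,0,0,0,0,0,0]]]' >/dev/null; python3 log.py
for i in 1 2; do :; done; python3 -m jog '[[[3,0,1,0,0,0,0],[0,0,0,0,0,0,0]]]' >/dev/null; python3 log.py; python3 -m jog '[[[3,0,1,0,0,0,0],[0,0,0,0,0,0,0]]]' >/dev/null; python3 log.py
```

```text
12.35 q [-1.43  1.08  0.1   2.09  1.16  1.22 -1.56] p [0.361 0.295 0.088] rpy [-3.134  1.315  2.55 ] F [-0.3 -0.1 -1.2] g 0.01 79.4
12.55 q [-1.43  1.09  0.1   2.09  1.16  1.22 -1.57] p [0.361 0.295 0.085] rpy [-3.136  1.315  2.547] F [-0.2 -1.1 -1.7] g 0.0098 79.4
12.75 q [-1.43  1.1   0.1   2.09  1.16  1.22 -1.57] p [0.361 0.295 0.082] rpy [-3.137  1.315  2.547] F [-0.4 -0.2 -1.4] g 0.0102 79.4
```

```bash
python3 -m jog '[[[3,0,1,0,0,0,0],[0,0,0,0,0,0,0]]]' >/dev/null; python3 log.py; python3 -m jog '[[[3,0,1,0,0,0,0],[0,0,0,0,0,0,0]]]' >/dev/null; python3 log.py;  python3 -m jog '[[[2,0,0,0,0,0,0],[0,0,0,0,0,0,0]]]' >/dev/null; python3 log.py
```

```text
12.95 q [-1.43  1.1   0.1   2.08  1.16  1.22 -1.57] p [0.361 0.295 0.078] rpy [-3.136  1.315  2.547] F [-0.4 -0.6 -2.5] g 0.0102 79.4
13.15 q [-1.43  1.11  0.1   2.08  1.16  1.22 -1.58] p [0.361 0.295 0.075] rpy [-3.137  1.315  2.547] F [-0.5 -0.1  0.1] g 0.01 79.5
13.35 q [-1.43  1.11  0.1   2.08  1.16  1.22 -1.58] p [0.361 0.295 0.074] rpy [-3.138  1.315  2.546] F [0.2 0.9 2.7] g 0.0101 79.8
```

```bash
python3 -m jog '[[[2,0,0,0,0,0,0],[0,0,0,0,0,0,0],[0,0,0,0,0,0,0]]]' 20 >/dev/null; python3 log.py; python3 -m jog '[[[0,0,0,0,0,0,0.4],[0,0,0,0,0,0,0.8],[0,0,0,0,0,0,1],[0,0,0,0,0,0,1],[0,0,0,0,0,0,1]]]' >/dev/null; python3 log.py
python3 - <<'E'
from plan import *
s=bot.grab_frame('side'); t=bot.grab_frame('top')
for p in (s,t):
  for q in ('mug_handle','mug_center'):
    for r in bot.spot_point(q,p)[:2]: print(q,np.round(r['xyz'],4),round(r['conf'],2))
cv2.imwrite('pics/rel.png',cv2.resize(s['img'][200:340,220:400],(720,560),interpolation=cv2.INTER_CUBIC)[:,:,::-1])
E
```

```text
13.65 q [-1.43  1.12  0.1   2.08  1.16  1.22 -1.58] p [0.361 0.295 0.072] rpy [-3.139  1.316  2.545] F [-1.8  2.5  7.1] g 0.0103 80.0
14.15 q [-1.43  1.12  0.1   2.08  1.16  1.21 -1.58] p [0.36  0.295 0.072] rpy [-3.137  1.315  2.547] F [-0.6 -0.6  0.1] g 0.0812 0.0
mug_handle [0.4046 0.2673 0.0565] 0.9
mug_handle [0.47   0.3361 0.0524] 0.71
mug_center [0.4561 0.2329 0.0484] 0.83
mug_center [0.4563 0.405  0.0458] 0.8
mug_handle [0.4717 0.3389 0.0526] 0.94
mug_handle [0.4055 0.2685 0.0581] 0.92
mug_center [0.4603 0.2335 0.0488] 0.96
mug_center [0.4524 0.4035 0.051 ] 0.67
```

View pics/rel.png

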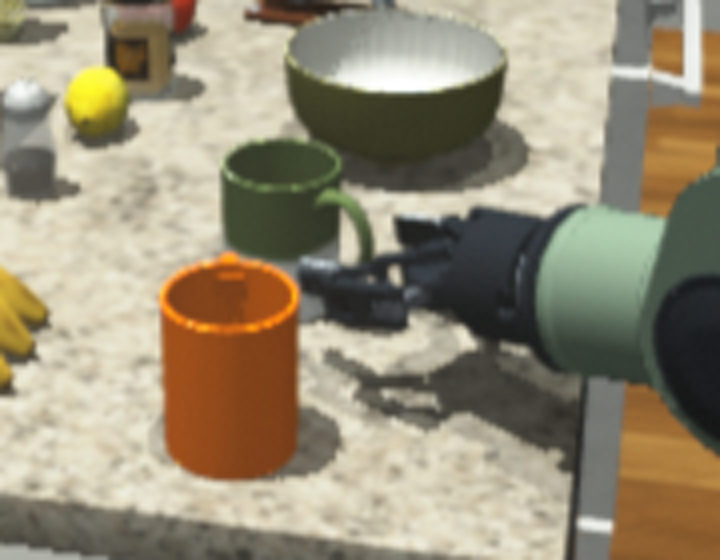

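The mug stands released and upright at about (0.458, 0.233). Next I'll back off and plan the pestle.

```bash
python3 -m jog '[[[0,0,-20,0,0,0,1],[0,0,-35,0,0,0,1],[-20,0,-25,0,0,0,1],[-40,0,0,0,0,0,1],[-40,0,0,0,0,0,1]]]' >/dev/null; python3 log.py; python3 kin.py
cat > s5.py <<'E'
from plan import *
G=np.array([.452,-.271,.137]); ya=-.08
u=np.array([-np.cos(ya),-np.sin(ya),1])/2**.5
q0=np.array(bot.observe()['qpos']); res=[]
B=np.array([.4215,-.0125,.275])
def gR(p,psi,fl):
    d=np.array([np.cos(p)*np.cos(psi),np.cos(p)*np.sin(psi),-np.sin(p)]); c=np.cross(d,u); c/=np.linalg.norm(c); c*=(-1)**fl
    return Ro.from_matrix(np.c_[np.cross(c,d),c,d])
if __name__=='__main__':
  for p in (.3,.5,.7,.9):
   for psi in (-1.9,-1.57,-1.2,-.9):
    for fl in (0,1):
      R=gR(p,psi,fl); x=G-R.apply([0,0,.054])
      for sd in range(3):
       S=ik(x,R,n=3,seed=sd)
       for q in S[:2]:
        for yf in (-.5,-.2,.1,.4):
          # final rot: u->z by minimal rotation, then yaw yf
          ax=np.cross(u,[0,0,1]); ax/=np.linalg.norm(ax)
          R2=Ro.from_rotvec([0,0,yf])*Ro.from_rotvec(ax*np.pi/4)*R
          xe=B-R2.apply([0,0,.054]); x1=x+u*.13
          pts=[(x-R.apply([0,0,.08])*1,R),(x,R)]+[(x+u*t,R) for t in (.06,.13)]
          dr=(R.inv()*R2).as_rotvec()
          pts+=[(x1+(xe-x1)*t,R*Ro.from_rotvec(dr*t)) for t in (.25,.5,.75,1)]
          qs=[q]; mj=0
          for X,Q in pts:
            r=ik(X,Q,qs[-1])
            if not r: break
            mj=max(mj,np.abs(r[0]-qs[-1]).max()); qs.append(r[0])
          else:
            mg=min(np.minimum(q-LO,HI-q).min() for q in qs)
            res.append((mg-.3*mj,mg,mj,p,psi,fl,yf,np.round(qs[1],2),np.round(q,2),np.round(qs[-1],2),R2.as_matrix()[:,2].round(2)))
  res.sort(key=lambda t:-t[0]); print(len(res),q0.round(2))
  seen=set()
  for r in res:
    k=r[3:6]
    if k in seen: continue
    seen.add(k); print(*[round(v,2) for v in r[:7]],*r[7:])
    if len(seen)>9: break
E
timeout 500 python3 s5.py
```

```text
14.95 q [-1.5   0.86  0.06  2.11  1.04  1.36 -1.39] p [0.317 0.325 0.19 ] rpy [-3.134  1.315  2.551] F [0.5 2.  0.5] g 0.0855 0.0
0.0006378988782631704 [ 3.200e-01  5.300e-01  4.180e-01  2.610e-01 -2.000e-03  1.569e+00
  1.000e-03 -4.000e-03 -2.000e-03 -1.000e-03 -1.000e-03 -1.000e-03
  2.000e-03  2.000e-03 -5.700e-02  0.000e+00  0.000e+00  0.000e+00]
[0.0077 0.0105 0.0154 0.0008 0.0011 0.0009]
142 [-1.5   0.86  0.06  2.11  1.04  1.36 -1.39]
0.16 0.22 0.19 0.3 -1.9 1 0.4 [-0.57  1.02  0.48  1.85  0.69  1.19 -1.79] [-0.49  1.07  0.52  1.93  0.78  1.04 -1.85] [-0.92  0.87  0.31  1.98  0.75  1.6  -1.18] [-0.07 -1.   -0.04]
0.15 0.22 0.22 0.9 -1.9 0 0.4 [-0.38  0.61  0.48  1.95  0.49  0.89  1.64] [-0.29  0.72  0.49  2.01  0.53  0.7   1.61] [-0.68  0.71  0.29  1.77  0.43  1.63  2.06] [-0.44 -0.78 -0.45]
0.15 0.22 0.23 0.9 -1.9 1 0.4 [-0.57  0.73  0.8   1.95  0.22  0.79 -1.25] [-0.46  0.83  0.76  2.    0.21  0.62 -1.24] [-0.9   0.81  0.65  1.77  0.29  1.52 -0.87] [-0.44 -0.78 -0.45]
0.14 0.2 0.19 0.7 -1.9 1 0.4 [-0.32  0.68  0.28  1.93  0.71  1.08 -1.73] [-0.25  0.76  0.31  1.99  0.8   0.9
[... 470 characters left out ...]
.44  0.47 -0.64  2.15  1.1   1.13  1.14] [ 0.48  0.6  -0.57  2.15  1.27  1.05  1.06] [ 0.05  0.64 -0.8   1.86  0.72  1.82  1.7 ] [-0.3  -0.75 -0.59]
-0.01 0.07 0.25 0.9 -1.57 1 0.4 [-0.8   0.83  1.11  2.16 -0.13  0.45 -0.85] [-0.61  0.91  0.97  2.17 -0.15  0.26 -0.82] [-1.15  0.88  1.04  1.87  0.07  1.27 -0.53] [-0.3  -0.75 -0.59]
-0.03 0.03 0.19 0.7 -1.57 0 0.4 [ 0.17  0.56 -0.47  2.17  1.19  1.24  1.04] [ 0.25  0.66 -0.4   2.18  1.36  1.15  0.97] [-0.12  0.61 -0.67  1.95  0.8   1.78  1.78] [-0.15 -0.85 -0.5 ]
-0.04 0.03 0.24 0.7 -1.57 1 0.4 [-0.32  0.56  0.18  2.18  1.04  0.92 -1.98] [-0.23  0.69  0.24  2.19  1.22  0.78 -2.1 ] [-0.55  0.56 -0.07  1.95  0.68  1.55 -1.16] [-0.15 -0.85 -0.5 ]
```

Run:
```python
from plan import *
from s5 import gR,G
R=gR(.7,-1.9,1)
Q=Ro.from_euler('xyz',bot.observe()['tool_rot'])
Rm=Q*Ro.from_rotvec((Q.inv()*R).as_rotvec()*.6)
s=plan(np.array([.40,.10,.34]),Rm,1,v=42)
s=plan(G-R.apply([0,0,.139]),R,1,v=42,o=s)
```

```text
[[[-22,-16,17,0.09,-0.01,0.09,1],[-23,-12,18,0.09,-0.01,0.09,1],[-23,-8,19,0.09,-0.01,0.09,1],[-24,-4,20,0.09,-0.01,0.08,1],[-24,-1,21,0.09,-0.01,0.09,1]]]
[[[-23,4,21,0.08,-0.0,0.08,1],[-23,7,20,0.09,-0.01,0.09,1],[-22,11,20,0.083,-0.004,0.084,1],[-20,13,18,0.083,-0.005,0.083,1]]]
end [0.4   0.101 0.34 ] [2.258 0.902 0.748] q [-1.16  0.54  0.39  2.06  0.71  1.43 -1.55] mg 0.28
[[[2,4,38,0.07,-0.01,0.07,1],[2,7,38,0.06,-0.01,0.06,1],[3,9,37,0.07,-0.0,0.06,1],[4,11,36,0.06,-0.0,0.07,1],[5,13,35,0.07,-0.01,0.07,1]]]
[[[6,16,35,0.06,-0.01,0.06,1],[8,17,33,0.067,-0.003,0.065,1],[9,19,32,0.067,-0.003,0.065,1]]]
end [ 0.486 -0.17   0.227] [2.432 0.555 0.221] q [-0.49  0.74  0.52  1.93  0.56  0.98 -1.59] mg 0.33
```

```bash
python3 -m jog '[[[-22,-16,17,0.09,-0.01,0.09,1],[-23,-12,18,0.09,-0.01,0.09,1],[-23,-8,19,0.09,-0.01,0.09,1],[-24,-4,20,0.09,-0.01,0.08,1],[-24,-1,21,0.09,-0.01,0.09,1]]]' >/dev/null; python3 log.py; python3 -m jog '[[[-23,4,21,0.08,0,0.08,1],[-23,7,20,0.09,-0.01,0.09,1],[-22,11,20,0.083,-0.004,0.084,1],[-20,13,18,0.083,-0.005,0.083,1]]]' >/dev/null; python3 log.py; python3 -m jog '[[[2,4,38,0.07,-0.01,0.07,1],[2,7,38,0.06,-0.01,0.06,1],[3,9,37,0.07,0,0.06,1],[4,11,36,0.06,0,0.07,1],[5,13,35,0.07,-0.01,0.07,1]]]' >/dev/null; python3 log.py
python3 - <<'E'
from plan import *
from s5 import gR,G
for n in ('top','side'):
  p=bot.grab_frame(n)
  for q in ('mug_handle','mug_center','pestle_grip','pestle_center'):
    for r in bot.spot_point(q,p)[:1]: print(n,q,np.round(r['xyz'],4),round(r['conf'],2))
R=gR(.7,-1.9,1)
s=plan(G-R.apply([0,0,.139]),R,1,v=30)
E
```

```text
15.45 q [-1.33  0.69  0.23  2.12  0.81  1.41 -1.53] p [0.363 0.198 0.273] rpy [2.308 1.146 1.193] F [0.7 1.2 0.2] g 0.0853 0.0
15.85 q [-1.15  0.52  0.38  2.07  0.71  1.43 -1.56] p [0.4   0.099 0.339] rpy [2.259 0.899 0.743] F [ 0.2 -0.1 -0.6] g 0.0851 0.0
16.35 q [-0.77  0.64  0.51  2.06  0.66  1.11 -1.64] p [ 0.453 -0.07   0.267] rpy [2.345 0.672 0.401] F [ 0.4  0.4 -0.4] g 0.0851 0.0
top mug_handle [0.4705 0.338  0.0532] 0.78
top mug_center [0.404  0.0048 0.0243] 0.47
top pestle_center [ 0.4908 -0.2757  0.0969] 0.71
side mug_handle [0.4041 0.2685 0.0554] 0.96
side mug_center [0.4543 0.2314 0.0491] 0.81
side pestle_grip [ 0.4549 -0.271   0.1388] 0.46
side pestle_center [ 0.4962 -0.2735  0.1056] 0.62
[[[5,12,26,0.05,-0.0,0.05,1],[5,13,25,0.05,-0.01,0.05,1],[6,14,25,0.046,-0.004,0.045,1],[7,15,23,0.047,-0.003,0.045,1]]]
end [ 0.487 -0.17   0.227] [2.432 0.556 0.222] q [-0.49  0.74  0.52  1.93  0.56  0.98 -1.59] mg 0.38
```

```bash
python3 -m jog '[[[5,12,26,0.05,0,0.05,1],[5,13,25,0.05,-0.01,0.05,1],[6,14,25,0.046,-0.004,0.045,1],[7,15,23,0.047,-0.003,0.045,1],[0,0,0,0,0,0,1]]]' >/dev/null; python3 log.py
python3 - <<'E'
from plan import *
from s5 import gR,G,u
o=bot.observe(); X=np.array(o['position']);Q=Ro.from_euler('xyz',o['tool_rot'])
w=bot.grab_frame('wrist'); T=np.linalg.inv(w['tool_from_camera']); img=w['img'].copy()
for q in ('pestle_grip','pestle_center','stand'):
  for r in bot.spot_point(q,w)[:2]: print(q,np.round(r['xyz'],4),round(r['conf'],2))
for k,c in ((0,(255,0,0)),(-.056,(0,0,255)),(.036,(0,255,0))):
    p=T@np.r_[Q.inv().apply(G+u*k-X),1]; z=w['intrinsics']@p[:3]; z=z[:2]/z[2]; print(z.round()); cv2.circle(img,tuple(int(v) for v in z),4,c,-1)
z=w['intrinsics']@(T@np.r_[0,0,.06,1])[:3]; print('gc',z[:2]/z[2])
cv2.imwrite('pics/w2.png',img[:,:,::-1])
R=gR(.7,-1.9,1)
s=plan(G-R.apply([0,0,.054]),R,1,v=30)
E
```

```text
17.35 q [-0.5   0.73  0.53  1.94  0.56  0.98 -1.59] p [ 0.486 -0.174  0.227] rpy [2.431 0.555 0.214] F [-0.5 -0.1  0.7] g 0.0855 0.0
pestle_grip [ 0.4551 -0.2681  0.139 ] 0.83
pestle_center [ 0.4929 -0.2741  0.0997] 0.6
stand [ 0.4812 -0.2746 -0.0013] 0.88
[270. 229.]
[270. 144.]
[270. 285.]
gc [273.83756075 291.71249228]
[[[0,0,28,-0.0,-0.0,0.0,1],[0,0,29,-0.0,-0.0,0.0,1],[0,0,28,-0.0,-0.0,0.001,1]]]
end [ 0.465 -0.232  0.172] [2.432 0.556 0.221] q [-0.4   0.84  0.55  1.99  0.63  0.78 -1.63] mg 0.41
```

View pics/w2.png

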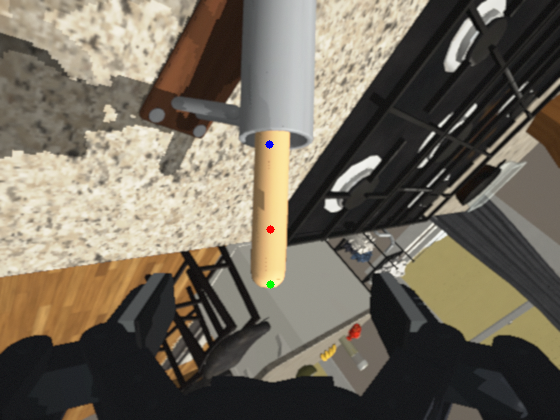

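The projected grip, centre and end points lie on the pestle's handle at (270,229), (270,144) and (270,285), midway between the fingers. I'll advance, grip, and draw it out along its axis.

```bash
python3 -m jog '[[[0,0,28,0,0,0,1],[0,0,29,0,0,0,1],[0,0,28,0,0,0,1],[0,0,0,0,0,0,1]]]' >/dev/null; python3 log.py; python3 -m jog '[[[0,0,0,0,0,0,0],[0,0,0,0,0,0,0],[0,0,0,0,0,0,0],[0,0,0,0,0,0,0],[0,0,0,0,0,0,0]]]' 90 >/dev/null; python3 -m jog '[[[0,0,0,0,0,0,0],[0,0,0,0,0,0,0]]]' >/dev/null; python3 log.py
python3 - <<'E'
from plan import *
from s5 import u
o=bot.observe(); X=np.array(o['position']);Q=Ro.from_euler('xyz',o['tool_rot'])
print(Q.inv().apply(u).round(3))
plan(X+u*.135,Q,0,v=30)
E
```

```text
17.95 q [-0.41  0.83  0.55  2.01  0.63  0.78 -1.63] p [ 0.464 -0.233  0.171] rpy [2.432 0.559 0.219] F [-0.4  1.6  0.4] g 0.0857 0.0
18.65 q [-0.41  0.82  0.55  2.    0.63  0.79 -1.63] p [ 0.465 -0.233  0.172] rpy [2.431 0.556 0.22 ] F [ 0.7 -1.8  4.4] g 0.0209 87.7
[-0.947  0.001 -0.321]
[[[-26,0,-9,0.0,0.0,0.0,0],[-25,0,-9,0.0,0.0,0.0,0],[-26,0,-8,0.0,0.0,0.0,0],[-25,0,-9,0.0,0.0,0.0,0],[-26,0,-8,0.0,0.0,0.0,0]]]
end [ 0.37  -0.225  0.268] [2.431 0.556 0.22 ] q [-0.53  0.56  0.65  2.2   0.7   0.86 -1.62] mg 0.2
```

```bash
python3 -m jog '[[[-12,0,-4,0,0,0,0],[-20,0,-7,0,0,0,0],[-25,0,-8,0,0,0,0]]]' >/dev/null; python3 log.py; python3 -m jog '[[[-25,0,-9,0,0,0,0],[-25,0,-8,0,0,0,0],[-21,0,-7,0,0,0,0],[0,0,0,0,0,0,0],[0,0,0,0,0,0,0]]]' >/dev/null; python3 log.py
python3 - <<'E'
from plan import *
from s5 import u,B
o=bot.observe(); X=np.array(o['position']);Q=Ro.from_euler('xyz',o['tool_rot'])
for n in ('top','side'):
  p=bot.grab_frame(n)
  for q in ('pestle_head','pestle_center','pestle_grip'):
    for r in bot.spot_point(q,p)[:1]: print(n,q,np.round(r['xyz'],4),round(r['conf'],2),Q.inv().apply(r['xyz']-X).round(3))
ax=np.cross(u,[0,0,1]); ax/=np.linalg.norm(ax)
R2=Ro.from_rotvec([0,0,.4])*Ro.from_rotvec(ax*np.pi/4)*Q
s=plan(X+[0.02,.03,.06],Q*Ro.from_rotvec((Q.inv()*R2).as_rotvec()*.35),0,v=30)
s=plan(B+[0,0,.015]-R2.apply([0,0,.054]),R2,0,v=30,o=s)
E
```

```text
18.95 q [-0.46  0.71  0.59  2.11  0.66  0.8  -1.63] p [ 0.423 -0.229  0.214] rpy [2.433 0.556 0.222] F [3.6 1.4 0.4] g 0.0205 87.5
19.45 q [-0.53  0.54  0.65  2.22  0.71  0.87 -1.63] p [ 0.37  -0.225  0.267] rpy [2.433 0.555 0.221] F [ 0.  -0.5 -2.3] g 0.0208 87.9
top pestle_head [ 0.4601 -0.2793  0.132 ] 0.92 [0.136 0.007 0.104]
top pestle_center [ 0.3976 -0.2695  0.1924] 0.78 [0.054 0.002 0.074]
top pestle_grip [ 0.3547 -0.2657  0.2339] 0.83 [-0.003  0.001  0.055]
side pestle_head [ 0.4616 -0.2775  0.1241] 0.82 [0.141 0.002 0.108]
side pestle_center [ 0.3945 -0.2672  0.198 ] 0.64 [0.049 0.002 0.069]
side pestle_grip [ 6.564e-01 -2.700e-03  4.000e-04] 0.67 [ 0.419 -0.152 -0.059]
[[[-3,8,-22,-0.02,-0.04,-0.09,0],[-5,8,-22,-0.013,-0.042,-0.093,0],[-6,7,-21,-0.013,-0.041,-0.093,0]]]
end [ 0.39  -0.195  0.327] [2.5   0.826 0.398] q [-0.59  0.52  0.6   2.09  0.69  1.16 -1.33] mg 0.24
[[[13,-13,-23,-0.01,-0.03,-0.06,0],[13,-12,-24,-0.01,-0.03,-0.06,0],[13,-11,-24,-0.01,-0.03,-0.07,0],[13,-10,-24,-0.01,-0.03,-0.06,0],[13,-9,-25,-0.01,-0.03,-0.07,0]]]
[[[13,-7,-26,-0.01,-0.03,-0.06,0],[13,-6,-26,-0.014,-0.028,-0.066,0],[12,-5,-26,-0.013,-0.027,-0.066,0]]]
end [0.439 0.035 0.308] [-3.141  1.242  1.218] q [-0.82  0.74  0.37  1.83  0.52  1.61 -1.03] mg 0.29
```

The pestle is out, with its head at z≈0.128 and 0.13 m from the stand's origin. Next I'll turn it upright and carry it over the bowl.

```bash
python3 -m jog '[[[-3,8,-22,-0.02,-0.04,-0.09,0],[-5,8,-22,-0.013,-0.042,-0.093,0],[-6,7,-21,-0.013,-0.041,-0.093,0]]]' >/dev/null; python3 log.py; python3 -m jog '[[[13,-13,-23,-0.01,-0.03,-0.06,0],[13,-12,-24,-0.01,-0.03,-0.06,0],[13,-11,-24,-0.01,-0.03,-0.07,0],[13,-10,-24,-0.01,-0.03,-0.06,0],[13,-9,-25,-0.01,-0.03,-0.07,0]]]' >/dev/null; python3 log.py; python3 -m jog '[[[13,-7,-26,-0.01,-0.03,-0.06,0],[13,-6,-26,-0.014,-0.028,-0.066,0],[12,-5,-26,-0.013,-0.027,-0.066,0],[0,0,0,0,0,0,0],[0,0,0,0,0,0,0]]]' >/dev/null; python3 log.py
python3 - <<'E'
from plan import *
a=bot.grab_frame('side'); b=bot.grab_frame('top')
for n,p in (('top',b),('side',a)):
  for q in ('pestle_head','pestle_center','pestle_grip','bowl','mug_center','honey_jar','salt_shaker','lemon','tomato','nut1'):
    for r in bot.spot_point(q,p)[:2]: print(n,q,np.round(r['xyz'],4),round(r['conf'],2))
cv2.imwrite('pics/fin.png',cv2.resize(np.hstack([a['img'][120:330,180:460],b['img'][150:360,150:430]]),(800,300))[:,:,::-1])
E
```

```text
20.15 q [-0.59  0.5   0.61  2.11  0.7   1.17 -1.33] p [ 0.39  -0.194  0.328] rpy [2.502 0.829 0.401] F [ 0.   0.5 -1.7] g 0.0209 88.0
20.65 q [-0.76  0.64  0.46  1.97  0.57  1.45 -1.16] p [ 0.42  -0.05   0.315] rpy [2.759 1.12  0.766] F [ 0.8 -0.2 -1. ] g 0.0209 88.0
21.15 q [-0.83  0.73  0.38  1.84  0.52  1.61 -1.03] p [0.439 0.035 0.308] rpy [3.14  1.242 1.217] F [-0.1 -1.2 -1.7] g 0.0208 88.0
top pestle_center [ 0.4193 -0.0167  0.2335] 0.53
top pestle_grip [ 0.4198 -0.0137  0.2873] 0.58
top bowl [ 0.4206 -0.0098 -0.0017] 0.56
top mug_center [0.4569 0.2357 0.0495] 0.82
top honey_jar [ 0.6498 -0.087   0.0008] 0.74
top salt_shaker [0.6798 0.119  0.0016] 0.54
top salt_shaker [ 0.6532  0.0041 -0.0008] 0.32
top lemon [ 0.6573  0.0034 -0.0007] 0.62
top lemon [ 0.6723 -0.2184  0.0015] 0.36
top tomato [ 0.6731 -0.2173  0.0009] 0.93
top nut1 [0.4265 0.008  0.0244] 0.58
top nut1 [ 0.395  -0.0193  0.0194] 0.37
side pestle_head [ 0.4249 -0.0161  0.1397] 0.89
side pestle_center [ 0.424  -0.0149  0.2385] 0.89
side pestle_grip [ 0.4248 -0.0098  0.2894] 0.96
side bowl [ 0.4209 -0.0107 -0.0015] 0.59
side mug_center [0.4553 0.2362 0.0451] 0.86
side mug_center [0.457  0.4051 0.0444] 0.85
side honey_jar [ 6.463e-01 -8.520e-02  5.000e-04] 0.94
side salt_shaker [0.6771 0.1139 0.0008] 0.61
side lemon [ 6.604e-01 -1.000e-04 -3.200e-03] 0.75
side tomato [ 0.6721 -0.2143  0.0014] 0.53
```

View pics/fin.png

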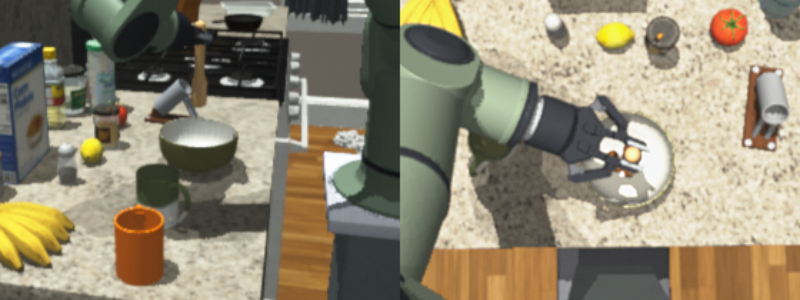

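The picture shows the pestle upright over the middle of the bowl, at side crop (200,65) and top crop (633,155). Its head is at z≈0.14, the mug stands, and the bystanders are where they were. I'm handing in.

```bash
python3 -m jog '[[[0,0,0,0,0,0,0],[0,0,0,0,0,0,0],[0,0,0,0,0,0,0]]]' >/dev/null; python3 log.py; python3 -c "
from workcell import bot
print(bot.job_done())"
```

```text
22.55 q [-0.82  0.73  0.38  1.84  0.52  1.61 -1.03] p [0.439 0.035 0.308] rpy [3.141 1.241 1.217] F [ 0.3 -0.2 -1.4] g 0.0208 88.0
the job is handed in; nothing more can be done
None
```

I handed the job in at about 22.6 s, and no verdict came back: after the pour the pictures showed all four nuts in the bowl, the empty mug stands upright and released beside it, and the pestle is held upright and still over the bowl's middle with its head at about 0.14 m.

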